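Load the sample carrier and hang it on the balancer arm

TASK

Put the loose amber sample bottle upright into the empty well of the two-bottle carrier while the carrier stands on the bench. Then take the carrier by its grip, hang its bar in the forked hook of the spring-balanced arm, and go down with it until the arm has sunk and settled and bears the whole load; only then let go, leaving it hanging still, clear of the bench, with both bottles in it. Do not shift or tip any of the other things on the bench.

Things in the scene. Friction and masses are not known exactly. Their poses are not given: they have to be found in the camera images.
- carrier: Loose two-bottle carrier, 0.25 kg, at any yaw: white tray 74 (x) by 198 (y) by 45 mm high, floor 6 mm, origin under its centre, z up. Two square wells 61 mm inside, centred at y = +65 and -65 mm. Amid them a steel handle frame: two 8 mm rods at y = +29 and -29 mm carry a bar along y; above it a grip block. Must hold both bottles to hang level; may hang either way round
- bar (a point): middle of the carrier's round steel bar (10 mm thick, along the carrier's y), 150 mm above its underside. The window below the bar, between the rods, is 50 mm wide, reaches down to the tray and is open through in x. Axes as the carrier
- grip (a point): middle of the grey grip block over the bar, 195 mm above the carrier's underside; the block is 20 (x) by 24 (y) mm and reaches from 168 to 216 mm above the underside. Axes as the carrier
- well_empty (a point): centre of the inner floor of the empty well (65 mm to the carrier's +y, 6 mm above its underside)
- well_full (a point): centre of the inner floor of the well that already holds a bottle (carrier's -y)
- bottle: the loose sample bottle standing on the bench among other containers: amber glass, body 52 mm in diameter and 86 mm high, short neck, white cap 40 mm in diameter from 92 to 124 mm above the underside (total height 124 mm), 0.16 to 0.25 kg; origin at the centre of its underside, z up
- bottle_in: the same kind of bottle, already standing in the carrier's other well
- stand: balancer stand, fixed, white: foot 150 mm wide, two cheeks to 221 mm high with the arm's pivot between them; origin at the centre line of the pivot, on the bench, z up; its -x axis is the horizontal direction in which the arm points (from pivot to hook)
- pivot (a point): the arm's pivot axis, 195 mm above the bench; the axis is horizontal, along the stand's y
- cradle (a point): Where the bar's axis rests in the hook, 220 mm from the pivot axis. The hook is a fork of two V-shaped prongs, 8 mm thick, 36 mm wide overall, that go through the carrier's window under the bar. Their tips point up 25 mm beyond the cradle, tops 22 mm above it when the arm is empty: bring the bar in over the tips, along the stand's +x, then down
- balance_arm (a joint): Sprung arm's angle (rad): 0 = empty, on its upper stop, hook end 0.25 rad above level; positive = sunk; lower stop 0.6. The cradle moves on a circle of 220 mm about the pivot. Sinking starts at about 2.3 N at the hook, then takes about 16 N per rad; damped. With both bottles it settles between 0.17 and 0.37, carrier 15 to 60 mm clear of the bench
- reagent: bystander: tall clear bottle, 68 mm in diameter, 200 mm high; origin under its centre
- jar: bystander: squat clear jar, 76 mm in diameter, 110 mm high; origin under its centre
- tip_box: bystander: box 85 (x) by 125 (y) by 57 mm high; origin under its centre
- pen_cup: bystander: cup of pens, 76 mm in diameter, 150 mm high with the pens; origin under its centre
- calculator: bystander: flat calculator 150 (x) by 80 (y) by 15 mm; origin under its centre
- timer: bystander: small white timer 60 (x) by 40 (y) by 36 mm high; origin under its centre
- dishes: bystander: stack of flat round dishes, 92 mm in diameter, 60 mm high; origin under its centre
- beaker: bystander: open glass beaker, 74 mm in diameter, 95 mm high; origin under its centre
There are look-alikes about, which are no part of the job. Leave any green or pink look-alike of the bottle alone.

How it is judged (in metres and radians):
On the way, in this order (a step that is already met when the one before it is completed fails the run):
1. the bottle stands, let go, in the empty well of the carrier, which stands on the bench (distance between bottle and well_empty below 0.012 m and angle between the z axis of bottle and the z axis of carrier, either way round below 0.15 rad and contact force between the fingers and bottle below 0.1 N and height (world z) of carrier below 0.006 m and angle between carrier's own z axis and vertical below 0.1 rad), for 0.2 s.
2. the carrier hangs on the sunk arm, which bears at least 4 N of it and is still, while the gripper still has hold of it (distance between bar and cradle below 0.012 m and contact force between stand and carrier above 4 N and contact force between the fingers and carrier above 0.2 N and value of joint balance_arm above 0.1 rad and velocity of joint balance_arm between -0.12 and 0.12 rad/s), for 0.2 s.
At the end, for the whole second after the job is handed in: The carrier hangs released by its bar in the fork (within 12 mm), upright within 0.2 rad, 8 mm or more clear of the bench, slower than 50 mm/s; the arm is sunk over 0.12 rad and slower than 0.1 rad/s; both bottles stand in their wells (within 12 mm, 0.15 rad) (distance between bar and cradle below 0.012 m and angle between carrier's own z axis and vertical below 0.2 rad and height (world z) of carrier above 0.008 m and value of joint balance_arm above 0.12 rad and linear speed of carrier below 0.05 m/s and velocity of joint balance_arm between -0.1 and 0.1 rad/s and distance between bottle and well_empty below 0.012 m and angle between the z axis of each of bottle, bottle_in and the z axis of carrier, either way round below 0.15 rad and distance between bottle_in and well_full below 0.012 m); the robot touches nothing.
It fails at once if the carrier is let go on the arm too early: the arm sinks faster than 0.35 rad/s with the carrier on it and the gripper off it (contact force between stand and carrier above 0.5 N and contact force between the fingers and carrier below 0.02 N and velocity of joint balance_arm above 0.35 rad/s).
It fails at once if a bystander is moved more than 30 mm or tipped (distance of any of reagent, jar, tip_box, pen_cup, calculator, dishes, beaker, timer from where it was at the start of the episode above 0.03 m or angle between any of reagent, jar, tip_box, pen_cup, calculator, dishes, beaker, timer's own z axis and vertical above 0.35 rad).
It also fails if it takes over 72 s, if anything falls off the work surface, if the arm or the gripper's body presses on something with over 40 N, if the wrist force passes 120 N, or if a joint passes its speed limit or range.

ROBOT

A 7-joint arm with a two-finger parallel gripper is mounted at the origin on the work surface. World frame = base frame: x ahead of the robot, y to its left, z up, the work surface at z = 0. Lengths are in mm, angles in rad, forces in N, time in s.
With the tool pointing down it reaches from about 400 to 850 mm from the base axis. Payload 4.5 kg.
Tool frame: the origin (TCP) lies at the centre of the arm's flange, where the gripper is bolted on; the fingertips stand 173 mm ahead of it and the grasp point (between the pads) lies 155 mm ahead of it; x points along the fingers, z is the direction in which the jaws open and shut, and the axes are right-handed (so a half turn about x gives the same grasp; the last joint's range is limited). The gripper opens to 85 mm and grips with 20 to 120 N. Pads are 22 mm wide; open, the fingers measure 114 mm over their backs; the gripper's body (76 mm by 85 mm) begins 54 mm behind the grasp point. The pads swing forward as they close: fully open they stand 13 mm farther back than shut.
Start: joints at [-1.276, 0.689, -0.195, 1.565, 0.157, 0.902, -0.215], TCP at [161.136, 603.882, 404.717] pointing down, gripper open.
Joint ranges: [-3.01, 3.01], [-0.46, 2.08], [-1.47, 1.51], [0.13, 2.56], [-1, 4.14], [0.04, 2.09], [-2.66, 2.66]. Speed limits (rad/s): [2.57, 2.57, 3.14, 3.14, 3.14, 3.14, 3.14].

INTERFACE

Orientations are given as a rotation vector (axis times angle).
In Python, from bench import r gives the robot as it stands.
- The arm moves only by the shell command python3 -m crank 'ROWS' [OPENING]. ROWS is JSON, a list of rows, each a list of 6 numbers: the shift along the tool's x, y, z in cm, then the turn, a rotation vector about the tool's x, y, z in rad. In form: [[dx, dy, dz, wx, wy, wz], ...]. A call has 1 to 5 rows; each row shifts and turns the commanded pose from where the row before left it, along the tool's axes as they then stand; what a row does not reach is not made up. A row lasts 1/10 s, in which the tool goes at most 50 mm and 8.59 degrees, less where a joint would pass 70% of its speed; a pose out of reach is approached as far as the arm can. A call is refused whole if a number of a shift passes 5 or a number of a turn 0.15, either way. A call with a gripper value outside its range is refused whole. OPENING is the closure in counts, from 0 (fully open) to 255 (shut), set as the call begins (- or left out, the last holds). The fingers move at their own pace and stop on an object; the grip force is fixed at half the most. Time passes only in rows, so rows that do not move let the fingers close. It gives the time, the measured TCP pose, the force and the opening at its end, in the units of the state.
- r.get_obs(): the state, without advancing time (a new reading comes with each control period).
- r.capture(name): name is "scene" or "top"; returns a dict with "color" (420x560x3 uint8, blue, green, red), "vfov" (degrees; the focal length in pixels is half the picture's height over the tangent of half this angle, whatever the lens; pixels are square), "cx", "cy" (the principal point, pixels), "eye" and "attitude" of the camera in the world. Camera axes: x right, y up, looking along -z (the intrinsics and any distortion apply to the point x, -y, -z); pixel columns grow to the right and rows downward; lengths in mm; the calibration is good to about 2 mm. A picture is of the moment at which its call begins. There is no depth.
- r.close_job(): hands the job in, once; it reports no verdict.
Trained networks look in a picture, given as the dict that the camera call returned (one of the last four; its "shot" number tells which), for a name from the list of things; names that differ only in an ending like _2 or _b are one class to them, and where a whole thing is asked for, a point or a joint stands for the part that bears it (a point fixed in the world has none). Each returns a list of dicts, best first, with "p" (0 to 1); they miss things now and then, are a little off and sometimes report something else, mostly with a low value. They report only what shows in the picture. A call takes as long as a camera call. They do not tell look-alikes from the thing itself.
- r.silhouettes(target, picture): "region" (420x560 bool, what is visible of it) and "box" ([centre column, centre row, width, height] in pixels, round what is visible of it).
The state is a dict: "clock": time; "qpos": joint angles; "joint_velocities": joint speeds; "tau": joint torques, N m; "eef_pos": TCP position; "eef_rot": TCP orientation; "contact_force": force on the tool from outside, world axes, zero at the start; "moment": the same for the moment, N m; "finger_gap": finger opening in mm.
Only numpy, scipy, OpenCV 4.12 (cv2) and the standard library are available. Lean on these libraries where they do the work, as an engineer would, in place of code of your own. Each camera call takes 0.05 s, during which the arm holds its last target.

## Working session

There is one attempt and no reset: what is moved stays moved. The work goes in short steps, Python scripts to look and compute and a shell command to move; the robot and the scene stay as the last step left them, time stands still between calls to the robot, and variables do not carry over. Pictures are saved under pics/ and viewed, and the job is handed in when it is done.

```bash
ls; mkdir -p pics
python3 - <<'E'
from bench import r
import cv2
o=r.get_obs(); print({k:o[k] for k in o})
for n in ("scene","top"):
    p=r.capture(n); cv2.imwrite(f"pics/{n}0.png",p["color"])
    print(n,{k:p[k] for k in p if k!="color"})
E
```

```text
pics
{'clock': 0.0, 'qpos': array([-1.27620329,  0.68998042, -0.19451805,  1.5663573 ,  0.1573014 ,
        0.90246193, -0.21511353]), 'joint_velocities': array([-2.28695962e-04, -1.46872807e-03,  4.10270109e-04, -7.43886479e-05,
        7.06793463e-05, -1.04862491e-03,  4.86201894e-04]), 'tau': array([-4.25319868e-04, -5.39609277e+01, -1.26657799e+00, -1.58540332e+01,
        9.14037810e-03,  9.40367725e-03, -3.07797691e-06]), 'eef_pos': array([161.09356937, 603.54164494, 403.88253544]), 'eef_rot': array([-1.01622786,  1.32271767,  1.01422282]), 'contact_force': array([ 0.80496671, -0.34675391,  1.08186647]), 'moment': array([ 0.00198327,  0.04248067, -0.04244941]), 'finger_gap': 85.77541704730086}
scene {'vfov': 48.69546258037915, 'cx': 283.9442483714021, 'cy': 202.06591418673665, 'eye': array([1348.2529229 , -119.51862078, 1076.3785506 ]), 'attitude': array([0.61619586, 0.51628119, 1.38108268]), 'shot': 1}
top {'vfov': 51.673496335495315, 'cx': 289.1117688477824, 'cy': 217.80029435181524, 'eye': array([ 414.95990906,   -4.77975839, 1503.62450275]), 'attitude': array([ 0.05138523, -0.06675716, -1.54157824]), 'shot': 2}
```

View pics/scene0.png

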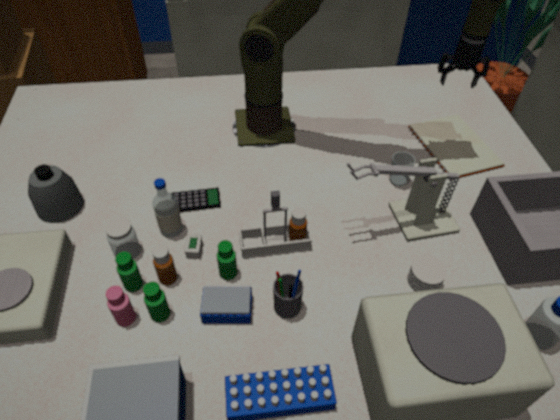

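View pics/top0.png

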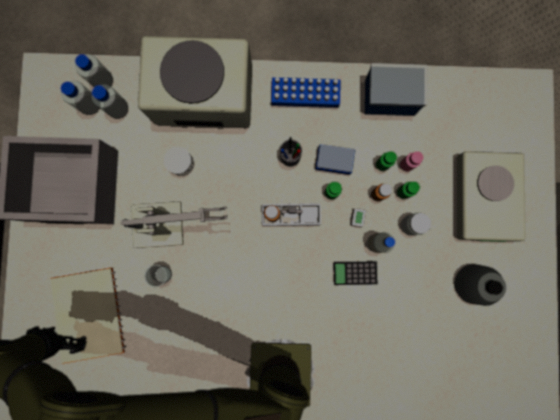

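```bash
cat > h.py <<'E'
import numpy as np, cv2
from scipy.spatial.transform import Rotation as R
from bench import r
def cam(p):
    f=210/np.tan(np.radians(p["vfov"])/2)
    return f,p["cx"],p["cy"],np.array(p["eye"]),R.from_rotvec(p["attitude"]).as_matrix()
def proj(p,X):
    f,cx,cy,e,A=cam(p); c=(np.atleast_2d(X)-e)@A
    return np.c_[cx+f*c[:,0]/-c[:,2], cy+f*(-c[:,1])/-c[:,2]]
def ray(p,u,v):
    f,cx,cy,e,A=cam(p); d=A@np.array([(u-cx)/f,-(v-cy)/f,-1]); return e,d/np.linalg.norm(d)
def onz(p,u,v,z):
    e,d=ray(p,u,v); return e+d*(z-e[2])/d[2]
def save(p,n,box=None,s=2):
    im=p["color"]
    if box: im=im[box[1]:box[3],box[0]:box[2]]
    cv2.imwrite("pics/"+n,cv2.resize(im,None,fx=s,fy=s,interpolation=cv2.INTER_CUBIC))
E
python3 - <<'E'
from h import *
P={n:r.capture(n) for n in("scene","top")}
for n,p in P.items():
    print(n,"base",proj(p,[[0,0,0]]).round(1))
    o=r.get_obs();T=R.from_rotvec(o["eef_rot"]).as_matrix()
    print(T.round(3)); print("grasp",proj(p,o["eef_pos"]+T@[155,0,0]).round(1))
    for t in ["carrier","bar","grip","bottle","bottle_in","stand","balance_arm","reagent","jar","tip_box","pen_cup","calculator","timer","dishes","beaker"]:
        for d in r.silhouettes(t,p)[:5]:
            if d["p"]>.3: print(n,t,round(d["p"],2),np.round(d["box"],1))
save(P["scene"],"s1.png",(200,130,480,330),2.85)
save(P["scene"],"s2.png",(80,160,320,330),3.3)
save(P["top"],"t1.png",(100,140,340,300),3.3)
save(P["top"],"t2.png",(230,130,470,300),3.3)
E
```

```text
scene base [[264.5 126.4]]
[[-0.    -0.966  0.258]
 [-0.001  0.258  0.966]
 [-1.    -0.    -0.001]]
grasp [[457.9  83.8]]
scene carrier 0.6 [274.4 225.5  72.   73.3]
scene bar 0.91 [274.1 224.3  74.8  70.1]
scene grip 0.8 [275.2 225.1  72.6  71.1]
scene grip 0.46 [298.3 222.6  22.4  34.2]
scene bottle 0.93 [158.6 302.2  29.9  42.7]
scene bottle 0.9 [122.4 307.4  31.4  41.7]
scene bottle 0.86 [227.3 259.9  27.2  40.1]
scene bottle 0.7 [165.7 266.1  29.5  42.1]
scene bottle_in 0.68 [298.9 223.1  20.7  38.4]
scene stand 0.64 [404.4 201.2 114.9  82.5]
scene balance_arm 0.96 [401.9 173.1 107.5  18.7]
scene reagent 0.85 [165.9 207.5  30.8  60.4]
scene jar 0.8 [120.9 236.8  30.8  37.3]
scene tip_box 0.58 [223.9 303.4  52.9  42.5]
scene tip_box 0.45 [274.2 224.9  73.9  67.6]
scene pen_cup 0.96 [288.1 293.5  31.5  53.6]
scene pen_cup 0.58 [273.8 223.7  74.7  69.6]
scene calculator 0.87 [195.1 200.4  51.6  25.2]
scene timer 0.6 [189.8 248.8  17.5  20.7]
scene timer 0.36 [224.8 302.9  54.7  45.6]
scene dishes 0.91 [425.9 273.4  42.3  41.1]
scene beaker 0.64 [402.6 170.1  29.2  36.1]
scene beake
[... 429 characters left out ...]
  20.3  17.5]
top bottle 0.55 [387.1 163.3  21.9  23. ]
top bottle_in 0.68 [274.1 213.4  17.5  21. ]
top stand 0.78 [173.2 221.6 110.4  46.3]
top balance_arm 0.71 [172.7 216.7 104.   19.6]
top reagent 0.7 [383.3 244.4  28.   18.8]
top reagent 0.69 [292.8 213.1  56.9  18.7]
top jar 0.59 [416.2 225.3  27.9  23.7]
top tip_box 0.96 [334.5 157.3  39.7  33.2]
top tip_box 0.48 [174.4 215.1 102.7  19.9]
top pen_cup 0.76 [290.6 149.4  24.9  27.3]
top calculator 0.95 [357.8 272.5  44.2  23.6]
top calculator 0.41 [360.1 217.2  19.9  22.3]
top timer 0.55 [360.5 216.5  18.6  21. ]
top dishes 0.75 [179.2 160.6  30.1  27.1]
top beaker 0.72 [160.2 274.3  30.7  22.8]
top beaker 0.45 [382.  243.3  27.7  18.8]
```

```bash
ls pics
```

```text
s1.png
s2.png
scene0.png
t1.png
t2.png
top0.png
```

View pics/s1.png

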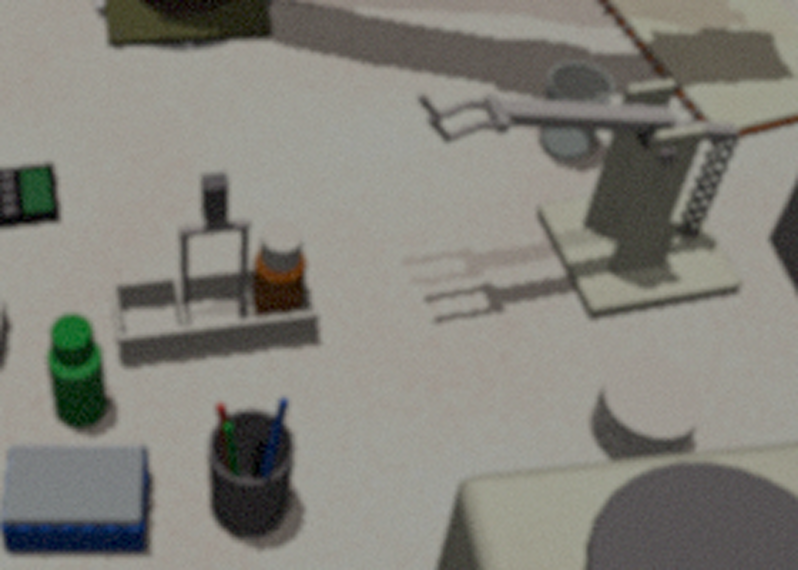

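View pics/t1.png

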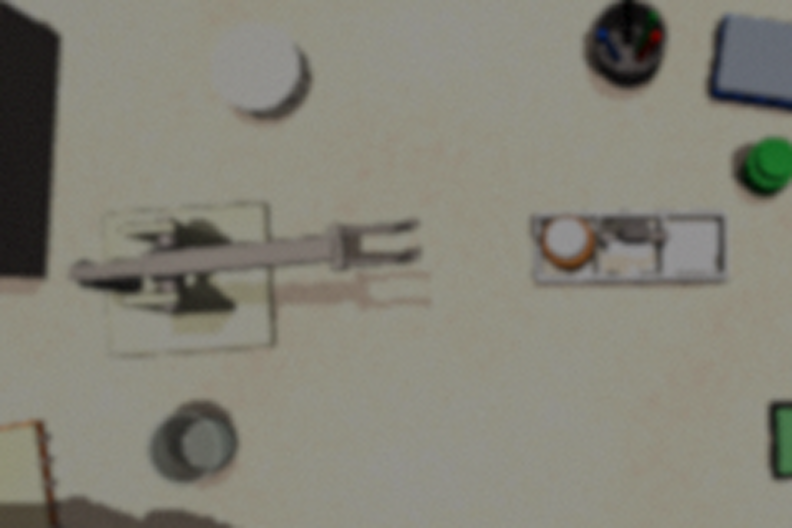

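View pics/t2.png

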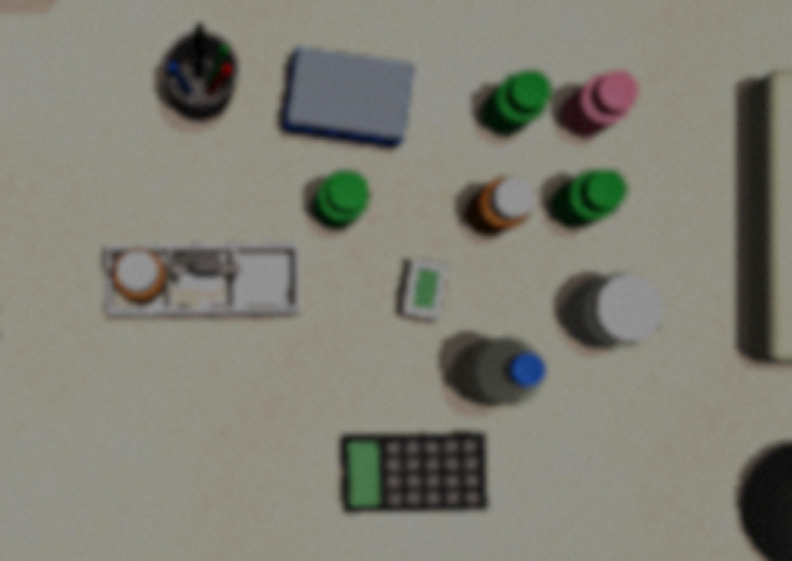

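View pics/s2.png

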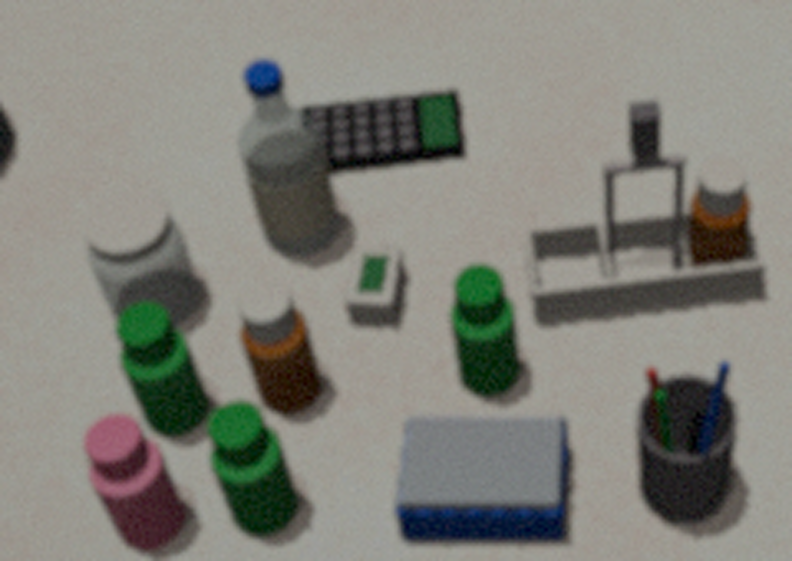

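```bash
cat > m.py <<'E'
from h import *
from scipy.optimize import least_squares
def c(x,y,ox,oy,s): return (x/s+ox, y/s+oy)
def tri(ps,pt,us,ut):
    e1,d1=ray(ps,*us);e2,d2=ray(pt,*ut)
    A=np.c_[d1,-d2];t=np.linalg.lstsq(A,e2-e1,rcond=None)[0]
    a=e1+d1*t[0];b=e2+d2*t[1]; return (a+b)/2,np.linalg.norm(a-b)
E
python3 - <<'E'
from m import *
ps=r.capture("scene");pt=r.capture("top")
for n,S,T,z in [("bottle cap",c(268,303,80,160,3.3),c(514,198,230,130,3.3),124),
  ("reagent cap",c(263,75,80,160,3.3),c(527,369,230,130,3.3),200),
  ("jar top",c(128,225,80,160,3.3),c(630,307,230,130,3.3),110),
  ("bin cap",c(282,243,200,130,2.85),c(568,241,100,140,3.3),130),
  ("grip top",c(215,179,200,130,2.85),c(633,222,100,140,3.3),216),
  ("grn cap",c(480,285,80,160,3.3),c(344,190,230,130,3.3),124),
  ("dishes",c(643,395,200,130,2.85),c(258,70,100,140,3.3),60)]:
    print(n,tri(ps,pt,S,T)[0].round(),tri(ps,pt,S,T)[1].round(1),"z-plane",onz(ps,*S,z).round()[:2],onz(pt,*T,z).round()[:2])
for S in [(532,216),(725,214),(727,282),(534,285)]: print("rim",onz(pt,*c(*S,100,140,3.3),45).round(1))
for S in [(265,203),(107,215),(113,357),(276,347)]: print("foot",onz(pt,*c(*S,100,140,3.3),8).round(1))
E
```

```text
bottle cap [ 619. -324.  115.] 4.7 z-plane [ 626. -320.] [ 618. -325.]
reagent cap [ 450. -322.  194.] 1.5 z-plane [ 457. -319.] [ 450. -321.]
jar top [ 517. -444.  101.] 4.4 z-plane [ 525. -438.] [ 516. -443.]
bin cap [535.  41. 113.] 5.6 z-plane [549.  41.] [533.  38.]
grip top [544. -23. 219.] 0.4 z-plane [541. -22.] [544. -23.]
grn cap [ 622. -160.  117.] 0.2 z-plane [ 627. -160.] [ 621. -159.]
dishes [706. 362.  53.] 1.4 z-plane [710. 358.] [704. 361.]
rim [564.6  77.8  45. ]
rim [ 572.4 -119.8   45. ]
rim [ 502.7 -123.4   45. ]
rim [494.   73.5  45. ]
foot [573.9 359.9   8. ]
foot [556.5 524.1   8. ]
foot [408.6 509.7   8. ]
foot [423.7 341.5   8. ]
```

```bash
cat >> m.py <<'E'
def boxpts(x0,x1,y0,y1,z): return np.array([[x0,y0,z],[x1,y0,z],[x1,y1,z],[x0,y1,z]],float)
def circ(rr,z,cx=0,cy=0):
    a=np.linspace(0,2*np.pi,40); return np.c_[cx+rr*np.cos(a),cy+rr*np.sin(a),0*a+z]
def carrier(): 
    return [boxpts(-37,37,-99,99,0),boxpts(-37,37,-99,99,45),boxpts(-30.5,30.5,34.5,95.5,45),boxpts(-30.5,30.5,-95.5,-34.5,45),boxpts(-10,10,-12,12,216),boxpts(-10,10,-12,12,168),
     np.array([[0,29,45],[0,29,150],[0,-29,150],[0,-29,45]],float),circ(20,130,0,-65),circ(20,98,0,-65)]
def bottle(): return [circ(26,0),circ(26,86),circ(20,124)]
def stand(th=0):
    a=.25-th; L=lambda d,h:[-d*np.cos(a)+h*np.sin(a)*0, 0, 195+d*np.sin(a)]
    cr=np.array([-220*np.cos(a),0,195+220*np.sin(a)])
    return [np.array([[0,0,195],cr]),cr+np.array([[0,-18,0],[0,18,0]]),np.array([[0,-30,195],[0,30,195]]), cr+np.array([[-25,-18,22],[-25,18,22]])]
def place(M,x,y,yaw,z=0):
    Rz=R.from_euler("z",yaw).as_matrix(); return [m@Rz.T+[x,y,z] for m in M]
def draw(p,Ms,n,box,s=4):
    im=cv2.resize(p["color"][box[1]:box[3],box[0]:box[2]],None,fx=s,fy=s,interpolation=cv2.INTER_CUBIC)
    im=cv2.convertScaleAbs(im,alpha=1.4)
    for M,col in Ms:
        for m in M:
            q=((proj(p,m)-[box[0],box[1]]+.5)*s).round().astype(int)
            cv2.polylines(im,[q],len(m)>2,col,1,cv2.LINE_AA)
    cv2.imwrite("pics/"+n,im)
E
python3 - <<'E'
from m import *
ps=r.capture("scene");pt=r.capture("top")
Ms=[(place(carrier(),533.5,-23,np.pi+.045),(0,0,255)),(place(bottle(),621,-324,0),(0,0,255)),(place(stand(),497,430,np.pi/2+.1),(0,0,255))]
draw(ps,Ms,"a1.png",(220,170,350,270),6)
draw(pt,Ms,"a2.png",(240,180,340,240),8)
draw(ps,Ms,"a3.png",(320,140,470,250),5)
draw(pt,Ms,"a4.png",(110,190,240,260),6)
E
```

```text
(no output)
```

View pics/a1.png

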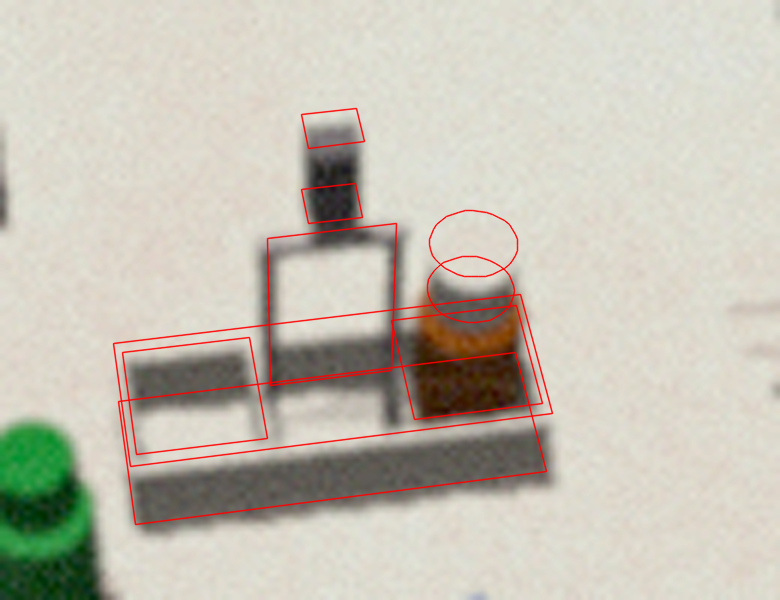

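View pics/a2.png

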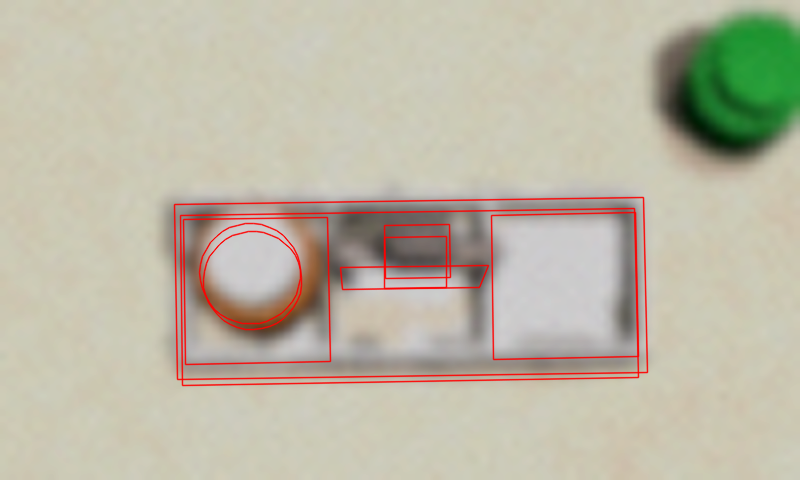

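View pics/a3.png

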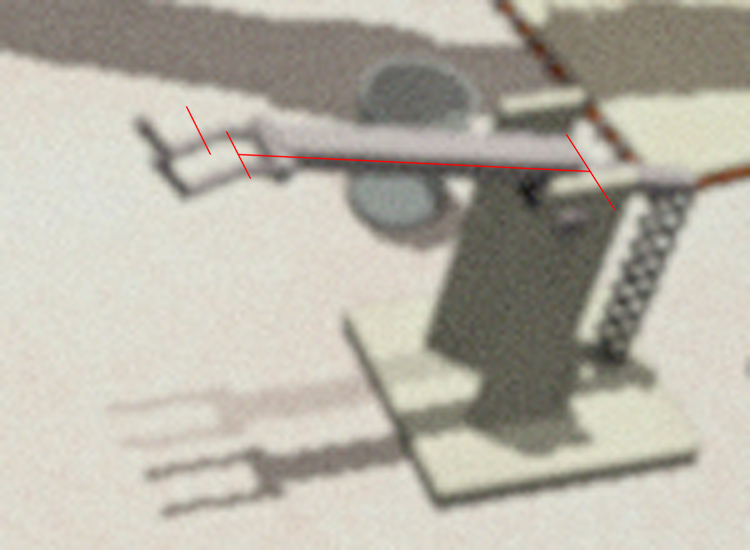

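View pics/a4.png

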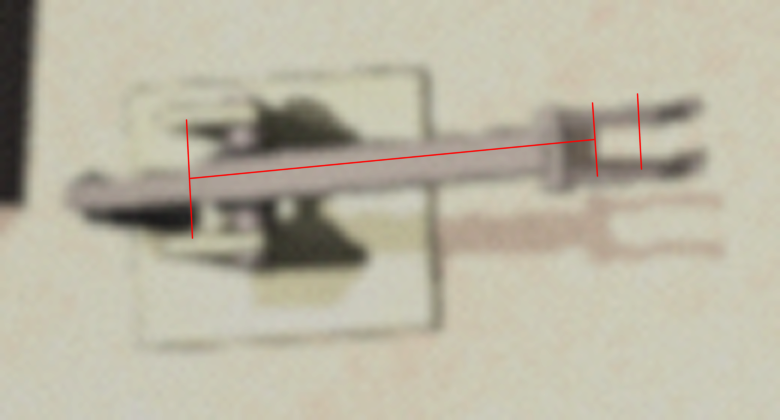

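Run:
```python
from m import *
ps=r.capture("scene");pt=r.capture("top")
np.save("ps.npy",ps,allow_pickle=True);np.save("pt.npy",pt,allow_pickle=True)
draw(pt,[],"b2.png",(255,195,325,235),11)
draw(pt,[],"b4.png",(110,190,240,260),6)
```

```text
(no output)
```

View pics/b2.png

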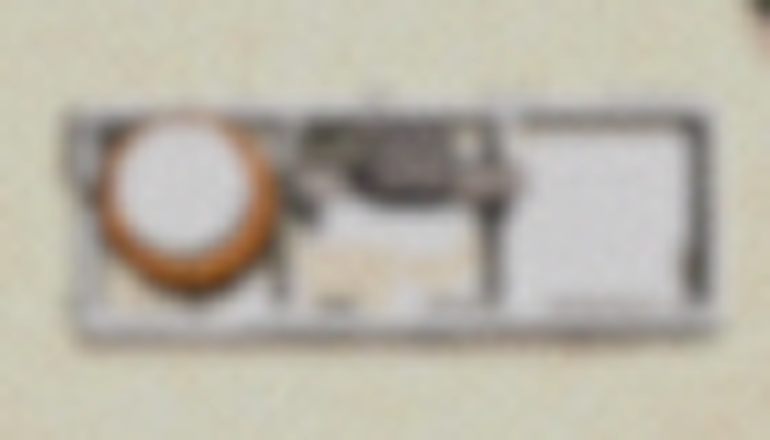

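View pics/b4.png

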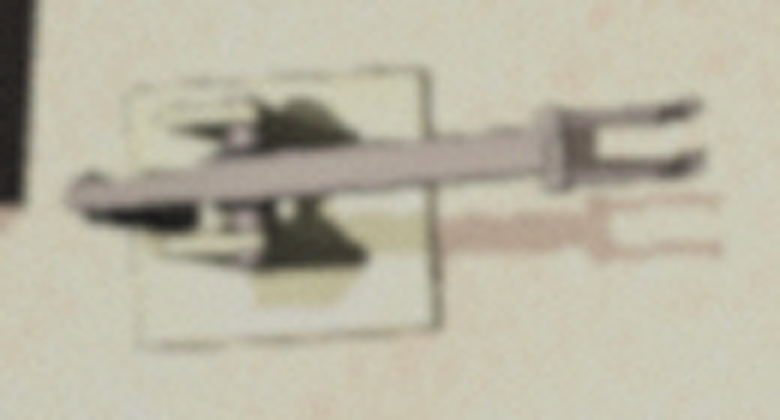

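```bash
cat > fitc.py <<'E'
from m import *
ps=np.load("ps.npy",allow_pickle=True).item();pt=np.load("pt.npy",allow_pickle=True).item()
S=lambda q:np.array(q)/6+[220,170]-.5
T=lambda q:np.array(q)/11+[255,195]-.5
# carrier yaw ~pi: carrier +y -> world -y (image left in scene... left=-y), carrier -x -> world +x (near scene cam)
sc=[((-37,99,0),(140,530)),((-37,-99,0),(550,483)),((-37,99,45),(128,478)),((-37,-99,45),(540,428)),((0,29,150),(267,245)),((0,-29,150),(401,237)),((0,0,216),(332,134))]
tp=[((-37,-99,45),(66,110)),((-37,99,45),(712,96)),((37,99,45),(718,322)),((37,-99,45),(78,335)),((0,29,150),(505,185)),((0,0,216),(408,150))]
def res(v,full=False):
    Rz=R.from_euler("z",v[2]).as_matrix(); t=np.array([v[0],v[1],0])
    a=proj(ps,np.array([q[0] for q in sc])@Rz.T+t)+v[3:5]-S([q[1] for q in sc])
    b=proj(pt,np.array([q[0] for q in tp])@Rz.T+t)+v[5:7]-T([q[1] for q in tp])
    if full: print(a.round(1));print(b.round(1))
    return np.r_[a.ravel(),b.ravel(),np.array(v[3:])/1.0]
for loss in("soft_l1",):
    s=least_squares(res,[538,-23,np.pi+.05,0,0,0,0],loss=loss,f_scale=1); print(s.x.round(3)); res(s.x,True)
E
python3 fitc.py
```

```text
[ 5.39231e+02 -2.27030e+01  3.18100e+00 -1.32000e-01  1.13000e-01
 -2.59000e-01  1.04000e-01]
[[-0.9  0.5]
 [-0.4 -0.2]
 [ 0.3 -0.3]
 [ 2.3 -0.6]
 [ 0.2  0.4]
 [-0.6 -0.6]
 [ 0.3  0.7]]
[[ 0.6 -1.2]
 [ 0.4 -0.5]
 [ 0.2  0.8]
 [-0.4  0.2]
 [-0.2 -0.3]
 [-0.3  0.9]]
```

Run:
```python
from m import *
ps=np.load("ps.npy",allow_pickle=True).item();pt=np.load("pt.npy",allow_pickle=True).item()
Ms=[(place(bottle(),621,-323,0),(0,0,255)),(place(carrier(),539.2,-22.7,3.181),(0,0,255))]
draw(ps,Ms,"c1.png",(140,235,200,295),10)
draw(pt,Ms,"c2.png",(355,170,415,215),12)
draw(pt,Ms,"c3.png",(240,180,340,240),8)
a=cv2.imread("pics/c1.png");b=cv2.imread("pics/c3.png")
```

```text
(no output)
```

View pics/c1.png

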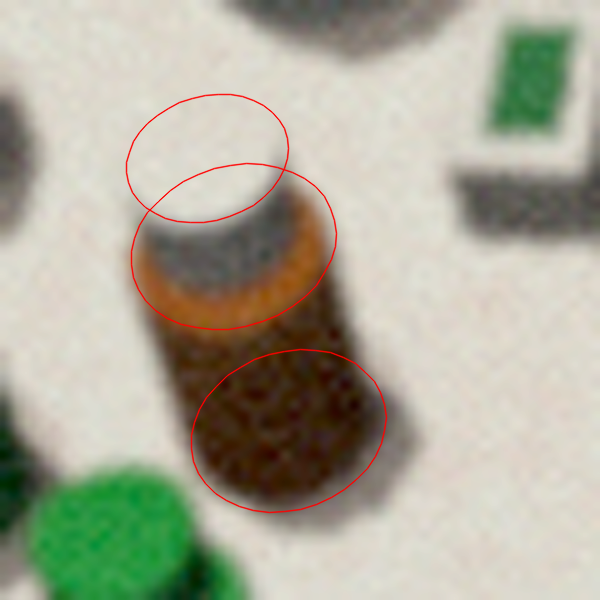

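View pics/c2.png

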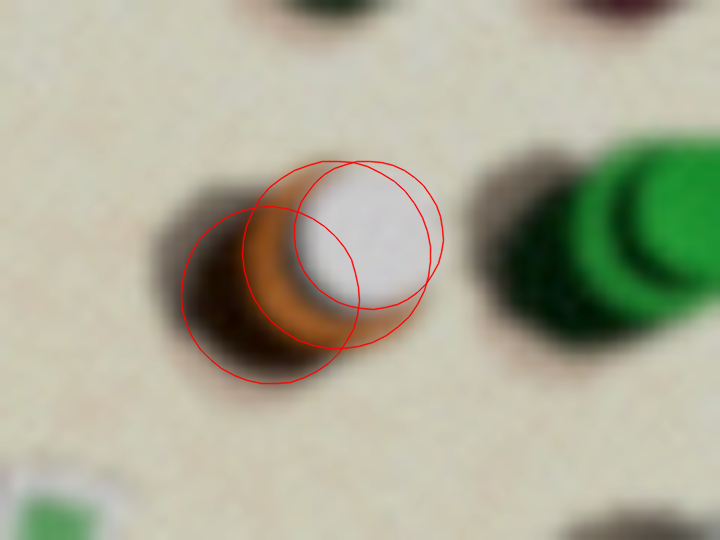

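View pics/c3.png

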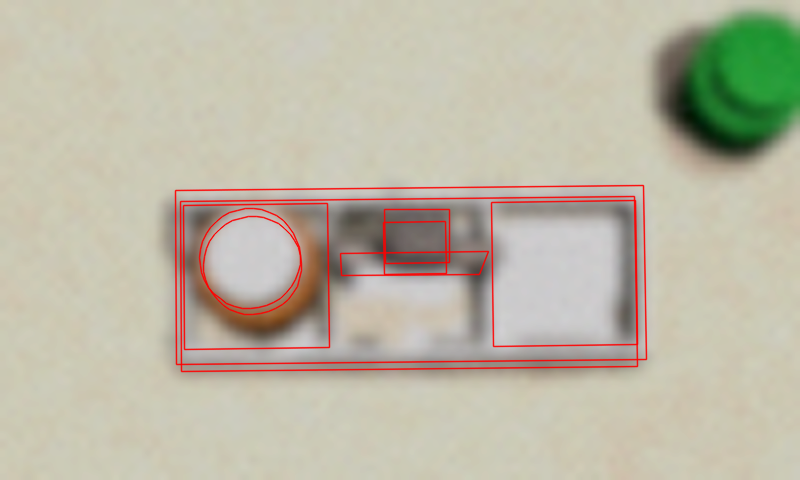

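Run:
```python
from m import *
ps=np.load("ps.npy",allow_pickle=True).item();pt=np.load("pt.npy",allow_pickle=True).item()
for q in [(533,90),(604,188),(616,92),(344,190)]: print("lookalike",onz(pt,*c(*q,230,130,3.3),124).round())
print("pen",onz(pt,*c(200,75,230,130,3.3),100).round())
# stand fit
T=lambda q:np.array(q)/6+[110,190]-.5
S=lambda q:np.array(q)/5+[320,140]-.5
# foot corners
for q in [(426,68),(128,90),(140,348),(438,328)]: print("foot",onz(pt,*T(q),8).round(1))
for q in [(345,315),(440,500),(697,455)]: print("foot s",onz(ps,*S(q),8).round(1))
# tips: upper prong tip, lower tip, bases
for n,a,b in [("tipU(+x)",(185,193),(703,105)),("tipL",(140,122),(705,157)),]:
    pass
for n,a,b in [("tip1 (near scene cam, +x)",(162,160),(700,103)),("tip2",(140,122),(703,158)),("low1",(185,193),(680,112)),("low2",(165,160),(672,168))]:
    print(n,[v.round(1) for v in tri(ps,pt,S(a),T(b))])
```

```text
lookalike [ 725. -342.  124.]
lookalike [ 630. -413.  124.]
lookalike [ 726. -424.  124.]
lookalike [ 621. -159.  124.]
pen [736. -16. 100.]
foot [576.3 359.3   8. ]
foot [558.6 529.7   8. ]
foot [410.8 514.7   8. ]
foot [427.  345.5   8. ]
foot s [425.  347.8   8. ]
foot s [573.2 362.8   8. ]
foot s [557.4 526.1   8. ]
tip1 (near scene cam, +x) [array([536. , 168.3, 267.2]), np.float64(6.2)]
tip2 [array([509.3, 164.2, 268.9]), np.float64(3.3)]
low1 [array([534.3, 182.9, 240.4]), np.float64(8.9)]
low2 [array([506.3, 182.7, 237.3]), np.float64(2.0)]
```

Run:
```python
from m import *
ps=np.load("ps.npy",allow_pickle=True).item();pt=np.load("pt.npy",allow_pickle=True).item()
draw(ps,[],"d1.png",(335,150,425,210),8.8)
draw(pt,[],"d2.png",(195,195,240,240),13)
```

```text
(no output)
```

View pics/d1.png

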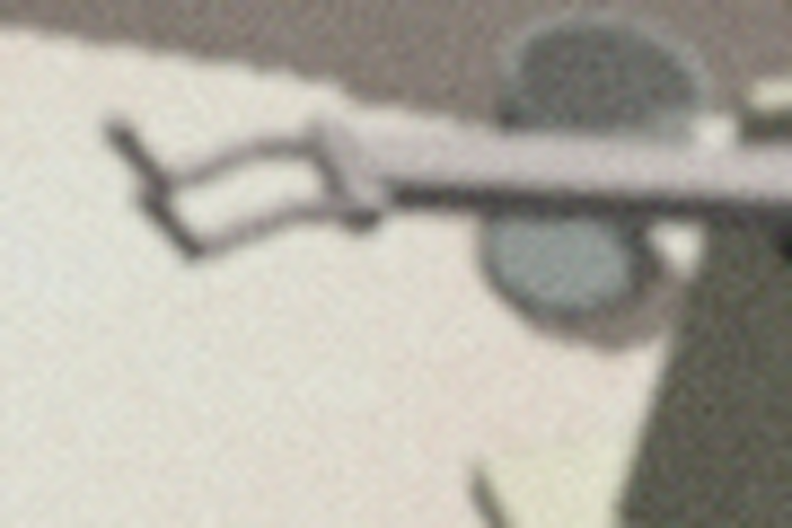

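View pics/d2.png

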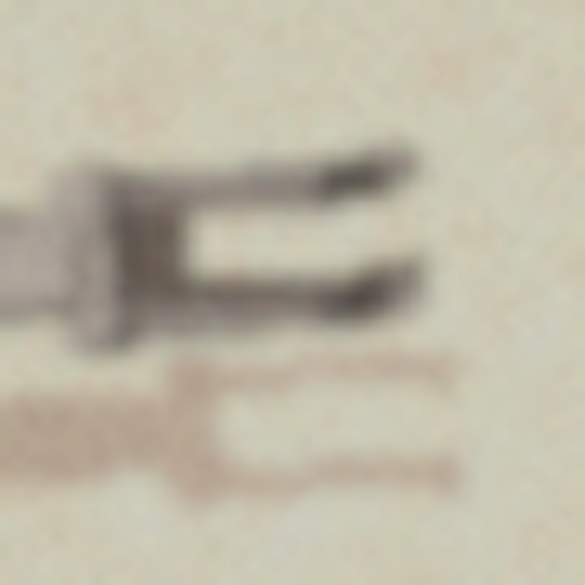

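```bash
cat > go.py <<'E'
import sys
from h import *
def delta(x,y,z,phi):
    o=r.get_obs(); T=R.from_rotvec(o["eef_rot"]).as_matrix()
    zz=np.array([np.cos(np.radians(phi)),np.sin(np.radians(phi)),0]); xx=np.array([0,0,-1.]); G=np.c_[xx,np.cross(zz,xx),zz]
    rv=R.from_matrix(T.T@G).as_rotvec(); d=np.array([x,y,z])-o["eef_pos"]
    print("t",round(o["clock"],2),"pos",o["eef_pos"].round(1),"phi",np.degrees(np.arctan2(T[1,2],T[0,2])).round(1),"gap",round(o["finger_gap"],1),"F",o["contact_force"].round(1),"q",o["qpos"].round(2))
    print("down/xy: shift tool cm",(T.T@d/10).round(2),"rot",rv.round(3), "world d",d.round(1))
    print("shift in GOAL tool axes", (G.T@d/10).round(2))
if __name__=="__main__": delta(*map(float,sys.argv[1:5]))
E
python3 go.py 623 -322 480 2.3
```

```text
t 2.0 pos [161.2 603.9 404.7] phi 75.1 gap 85.5 F [ 0.1  0.5 -0.3] q [-1.28  0.69 -0.19  1.57  0.16  0.9  -0.22]
down/xy: shift tool cm [ -7.53 -68.5  -77.55] rot [ 1.27  0.   -0.  ] world d [ 461.8 -925.9   75.3]
shift in GOAL tool axes [ -7.53 -94.37  42.43]
```

```bash
python3 -m crank '[[-4,0,0,0,0,0],[-4,-2,-1,0,0,0],[0,-4,-2,0,0,0],[0,-4,-2,0,0,0],[0,-4,-2,0,0,0]]' 0; python3 -m crank '[[0,-4,-2,0,0,0],[0,-4,-2,0,0,0],[0,-4,-2,0,0,0],[0,-4,-2,0,0,0],[0,-4,-2,0,0,0]]' ; python3 go.py 623 -322 480 2.3
```

```text
clock: 2.5
eef_pos: [279.3, 499.0, 485.2]
eef_rot: [-1.015, 1.32, 1.015]
contact_force: [-0.0, 0.2, 0.4]
finger_gap: 85.3
clock: 3.0
eef_pos: [447.0, 350.6, 484.9]
eef_rot: [-1.015, 1.321, 1.015]
contact_force: [0.2, 0.2, -0.5]
finger_gap: 85.2
t 3.0 pos [447.  350.6 484.9] phi 75.1 gap 85.2 F [ 0.2  0.2 -0.5] q [-0.62  0.52 -0.21  1.63  0.12  1.    0.44]
down/xy: shift tool cm [  0.47 -34.34 -60.45] rot [ 1.27  0.   -0.  ] world d [ 176.  -672.6   -4.9]
shift in GOAL tool axes [  0.49 -67.91  14.89]
```

```bash
python3 -m crank '[[0,0,0,0.145,0,0],[0,0,0,0.145,0,0],[0,0,0,0.145,0,0],[0,0,0,0.145,0,0],[0,0,0,0.145,0,0]]' ; python3 -m crank '[[0,0,0,0.145,0,0],[0,0,0,0.145,0,0],[0,0,0,0.145,0,0],[0,0,0,0.11,0,0],[0,0,0,0.145,0,0]]'; python3 go.py 623 -322 480 2.3
```

```text
clock: 3.5
eef_pos: [445.8, 351.9, 484.8]
eef_rot: [-0.453, 1.523, 0.454]
contact_force: [0.3, -0.5, -0.3]
finger_gap: 85.3
clock: 4.0
eef_pos: [445.7, 352.0, 484.8]
eef_rot: [0.087, 1.569, -0.086]
contact_force: [0.1, 0.5, 0.2]
finger_gap: 85.2
t 4.0 pos [445.7 352.  484.8] phi -6.3 gap 85.2 F [0.1 0.5 0.2] q [-0.87  0.53  0.19  1.65 -0.12  0.98 -0.74]
down/xy: shift tool cm [  0.46 -65.05  25.02] rot [-0.15 -0.   -0.  ] world d [ 177.3 -674.    -4.8]
shift in GOAL tool axes [  0.48 -68.06  15.01]
```

```bash
python3 -m crank '[[0,0,0,-0.15,0,0],[0,-4.5,1,0,0,0],[0,-4.5,1,0,0,0],[0,-4.5,1,0,0,0],[0,-4.5,1,0,0,0]]' ; python3 -m crank '[[0,-4.5,1,0,0,0],[0,-4.5,1,0,0,0],[0,-4.5,1,0,0,0],[0,-4.5,1,0,0,0],[0,-4.5,1,0,0,0]]';python3 -m crank '[[0,-4.5,1,0,0,0],[0,-4.5,1,0,0,0],[0,-4.5,1,0,0,0],[0,-4.5,1,0,0,0],[0,-4.5,1,0,0,0]]'; python3 go.py 623 -322 300 2.3
```

```text
clock: 4.5
eef_pos: [494.0, 172.4, 484.9]
eef_rot: [-0.036, 1.57, 0.036]
contact_force: [1.8, 0.3, -0.2]
finger_gap: 85.7
clock: 5.0
eef_pos: [554.1, -50.3, 484.9]
eef_rot: [-0.035, 1.57, 0.036]
contact_force: [1.4, -0.1, 0.3]
finger_gap: 85.5
clock: 5.5
eef_pos: [614.3, -272.8, 484.7]
eef_rot: [-0.035, 1.57, 0.036]
contact_force: [1.5, 0.6, 0.1]
finger_gap: 85.5
t 5.5 pos [ 614.3 -272.8  484.7] phi 2.6 gap 85.5 F [1.5 0.6 0.1] q [ 0.27  0.69  0.15  1.31 -0.11  1.15  0.48]
down/xy: shift tool cm [18.47 -4.96  0.64] rot [ 0.005  0.    -0.   ] world d [   8.7  -49.2 -184.7]
shift in GOAL tool axes [18.47 -4.95  0.67]
```

Go over the bottle, descend partway and look.

```bash
python3 -m crank '[[0,-4.9,0.6,0.005,0,0],[4,0,0,0,0,0],[4,0,0,0,0,0],[0,0,0,0,0,0]]'
python3 - <<'E'
from m import *
ps=r.capture("scene");pt=r.capture("top")
o=r.get_obs();T=R.from_rotvec(o["eef_rot"]).as_matrix();t=o["eef_pos"]
M=[(place(bottle(),623,-322,0),(0,0,255)),([t+np.array([[0,0,0],T@[173,0,0]]),t+np.array([T@[160,0,-43],T@[160,0,43]])],(255,0,0))]
draw(ps,M,"e1.png",(100,170,240,310),5)
draw(pt,M,"e2.png",(340,140,440,220),7)
E
```

```text
clock: 5.9
eef_pos: [620.4, -318.7, 398.3]
eef_rot: [-0.026, 1.582, 0.037]
contact_force: [0.3, 0.9, -0.8]
finger_gap: 85.3
```

View pics/e1.png

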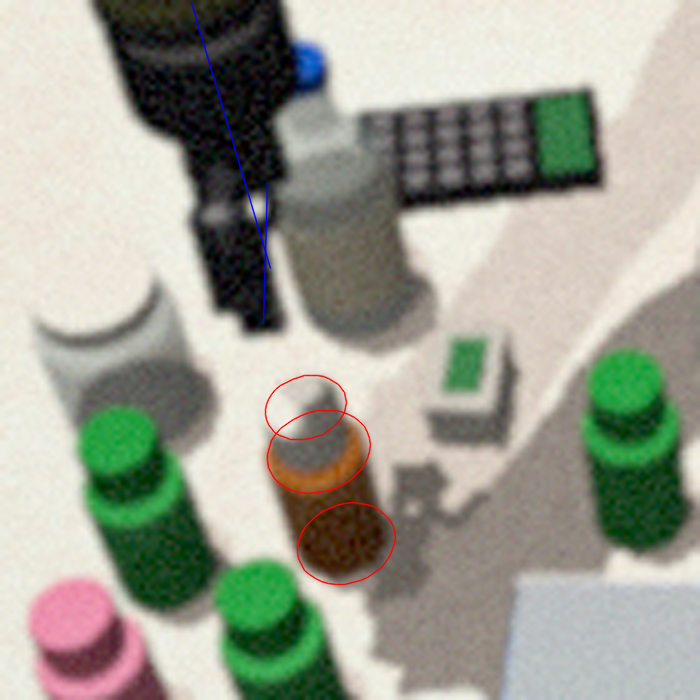

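View pics/e2.png

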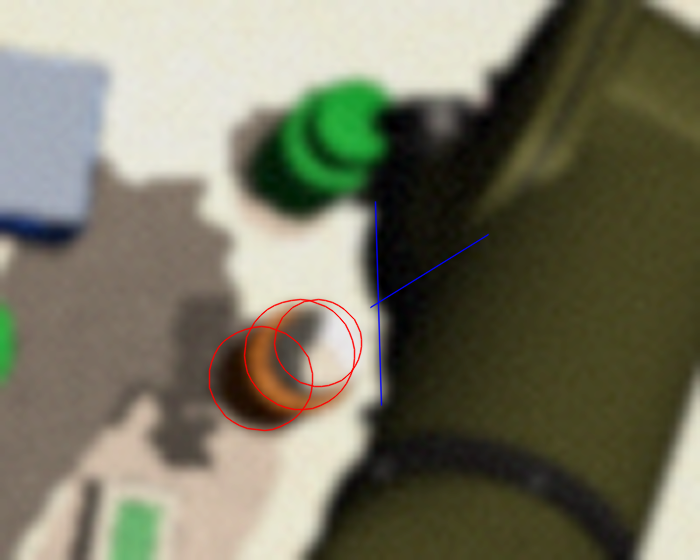

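```bash
python3 go.py 622 -322 266 2.3
```

```text
t 6.0 pos [ 622.5 -319.5  404.9] phi 2.3 gap 85.3 F [-0.9 -0.4  0.1] q [ 0.34  0.8   0.14  1.32 -0.12  1.03  0.54]
down/xy: shift tool cm [13.89 -0.26 -0.05] rot [ 0.    -0.001 -0.001] world d [  -0.5   -2.5 -138.9]
shift in GOAL tool axes [13.89 -0.25 -0.06]
```

```bash
python3 -m crank '[[3.5,-0.25,0,0,0,0],[3.5,0,0,0,0,0],[3.5,0,0,0,0,0],[2,0,0,0,0,0],[1.4,0,0,0,0,0]]';python3 -m crank '[[0,0,0,0,0,0],[0,0,0,0,0,0]]'; python3 -m crank '[[0,0,0,0,0,0],[0,0,0,0,0,0],[0,0,0,0,0,0],[0,0,0,0,0,0],[0,0,0,0,0,0]]' 255;python3 -m crank '[[0,0,0,0,0,0],[0,0,0,0,0,0],[0,0,0,0,0,0]]'; python3 go.py 622 -322 266 2.3
```

```text
clock: 6.5
eef_pos: [623.4, -322.2, 266.8]
eef_rot: [-0.033, 1.568, 0.031]
contact_force: [0.2, 0.4, 0.7]
finger_gap: 85.4
clock: 6.7
eef_pos: [623.3, -322.6, 267.8]
eef_rot: [-0.033, 1.567, 0.03]
contact_force: [0.2, -0.1, 0.6]
finger_gap: 85.5
clock: 7.2
eef_pos: [622.4, -322.5, 266.7]
eef_rot: [-0.032, 1.57, 0.031]
contact_force: [-1.7, 0.8, 6.2]
finger_gap: 38.7
clock: 7.5
eef_pos: [622.4, -322.5, 266.7]
eef_rot: [-0.032, 1.57, 0.031]
contact_force: [-1.0, 0.2, 4.9]
finger_gap: 38.5
t 7.5 pos [ 622.4 -322.5  266.7] phi 2.3 gap 38.5 F [-1.   0.2  4.9] q [ 0.36  0.96  0.11  1.42 -0.13  0.77  0.56]
down/xy: shift tool cm [ 0.07  0.05 -0.04] rot [-0.     0.001  0.001] world d [-0.4  0.5 -0.7]
shift in GOAL tool axes [ 0.07  0.05 -0.04]
```

```bash
python3 -m crank '[[-2,0,0,0,0,0],[-3.5,0,0,0,0,0],[-4,0,0,0,0,0],[-4,0,0,0,0,0],[-3,0,0,0,0,0]]';python3 -m crank '[[0,0,0,0,0,0],[0,0,0,0,0,0]]';  python3 go.py 541 -88 430 2.3;  python3 - <<'E'
from m import *
ps=r.capture("scene");pt=r.capture("top")
o=r.get_obs();T=R.from_rotvec(o["eef_rot"]).as_matrix();t=o["eef_pos"]
M=[(place(bottle(),t[0],t[1],0,t[2]-266.7),(0,0,255)),([t+np.array([[0,0,0],T@[173,0,0]])],(255,0,0))]
draw(ps,M,"f1.png",(100,130,240,270),5)
E
```

```text
clock: 8.0
eef_pos: [622.3, -322.4, 433.0]
eef_rot: [-0.032, 1.569, 0.031]
contact_force: [-0.1, -0.7, -2.7]
finger_gap: 38.7
clock: 8.2
eef_pos: [622.1, -322.1, 430.2]
eef_rot: [-0.031, 1.571, 0.032]
contact_force: [-0.5, -0.2, -2.7]
finger_gap: 38.4
t 8.2 pos [ 622.1 -322.1  430.2] phi 2.3 gap 38.4 F [-0.5 -0.2 -2.7] q [ 0.34  0.78  0.15  1.28 -0.12  1.09  0.54]
down/xy: shift tool cm [ 0.04 23.71 -7.16] rot [-0.    -0.    -0.001] world d [-8.110e+01  2.341e+02 -2.000e-01]
shift in GOAL tool axes [ 2.000e-02  2.371e+01 -7.160e+00]
```

View pics/f1.png

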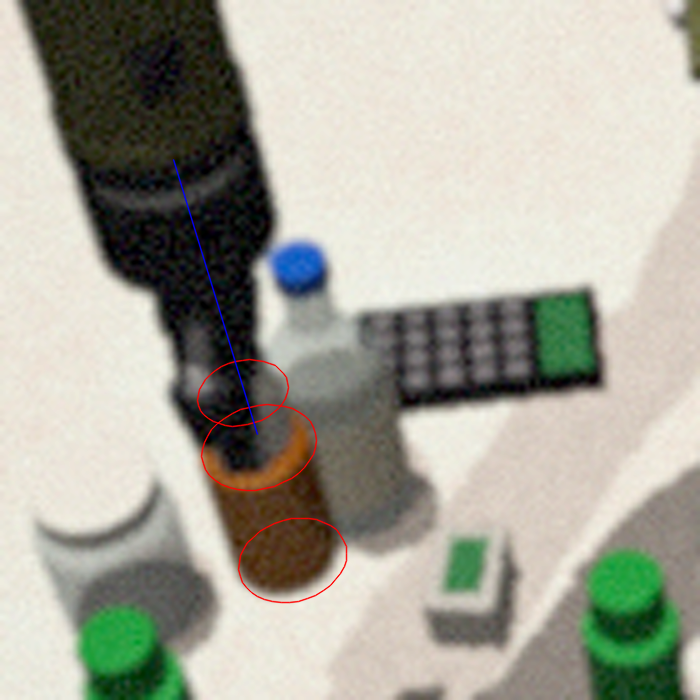

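```bash
python3 -m crank '[[0,3,-1,0,0,0],[0,4.7,-1.5,0,0,0],[0,4.7,-1.5,0,0,0],[0,4.7,-1.5,0,0,0],[0,4,-1,0,0,0]]';python3 -m crank '[[2,2.6,-0.6,0,0,0],[4,0,0,0,0,0],[2,0,0,0,0,0],[0,0,0,0,0,0],[0,0,0,0,0,0]]';  python3 go.py 541 -88 350 2.3;  python3 - <<'E'
from m import *
ps=r.capture("scene");pt=r.capture("top")
o=r.get_obs();T=R.from_rotvec(o["eef_rot"]).as_matrix();t=o["eef_pos"]
M=[(place(bottle(),t[0],t[1],0,t[2]-266.7),(0,0,255)),(place(carrier(),539,-22.7,3.181),(0,160,0)),([t+np.array([[0,0,0],T@[173,0,0]])],(255,0,0))]
draw(ps,M,"g1.png",(200,140,320,260),6)
draw(pt,M,"g2.png",(250,170,350,250),7)
E
```

```text
clock: 8.8
eef_pos: [547.1, -111.3, 428.8]
eef_rot: [-0.031, 1.575, 0.034]
contact_force: [1.1, 0.1, -3.6]
finger_gap: 38.5
clock: 9.3
eef_pos: [541.8, -88.5, 350.0]
eef_rot: [-0.031, 1.572, 0.031]
contact_force: [0.2, -0.2, -1.5]
finger_gap: 38.6
t 9.3 pos [541.8 -88.5 350. ] phi 2.3 gap 38.6 F [ 0.2 -0.2 -1.5] q [-0.    0.67  0.13  1.86 -0.14  0.62  0.26]
down/xy: shift tool cm [ 0.    0.05 -0.07] rot [-0.    -0.002 -0.   ] world d [-0.8  0.5 -0. ]
shift in GOAL tool axes [ 0.    0.05 -0.07]
```

View pics/g1.png

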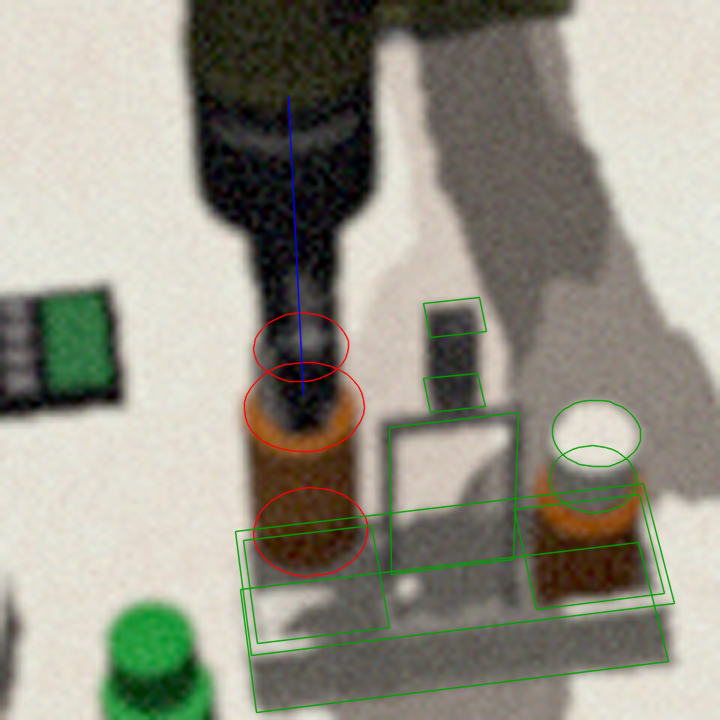

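View pics/g2.png

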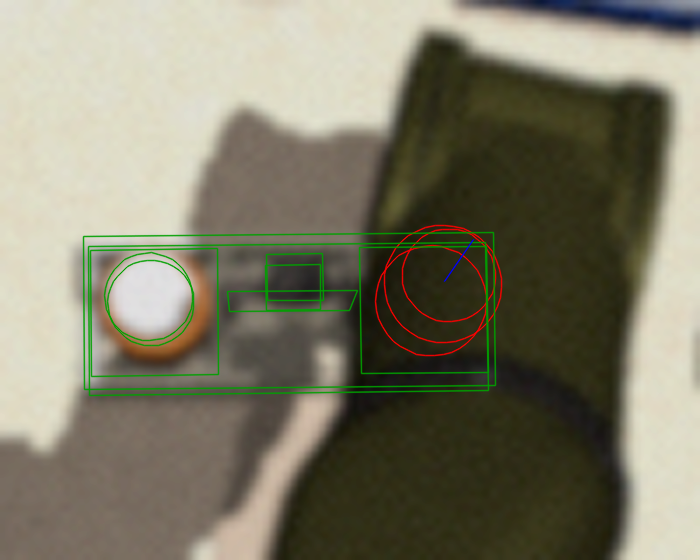

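```bash
python3 -m crank '[[1.5,0.2,0,0,0,0],[1.5,0,0,0,0,0],[0,0,0,0,0,0],[0,0,0,0,0,0]]';  python3 go.py 541 -88 273 2.3;  python3 - <<'E'
from m import *
ps=r.capture("scene")
o=r.get_obs();T=R.from_rotvec(o["eef_rot"]).as_matrix();t=o["eef_pos"]
draw(ps,[],"h1.png",(220,180,320,260),8)
M=[(place(bottle(),t[0],t[1]-2,0,t[2]-266.7),(0,0,255)),(place(carrier(),539,-22.7,3.181),(0,160,0))]
draw(ps,M,"h2.png",(220,180,320,260),8)
E
```

```text
clock: 9.8
eef_pos: [542.2, -86.6, 321.6]
eef_rot: [-0.031, 1.569, 0.031]
contact_force: [0.2, 0.8, -1.7]
finger_gap: 38.4
t 9.8 pos [542.2 -86.6 321.6] phi 2.3 gap 38.4 F [ 0.2  0.8 -1.7] q [ 0.    0.71  0.12  1.89 -0.15  0.55  0.26]
down/xy: shift tool cm [ 4.86 -0.13 -0.13] rot [-0.001  0.001  0.   ] world d [ -1.2  -1.4 -48.6]
shift in GOAL tool axes [ 4.86 -0.14 -0.12]
```

View pics/h1.png

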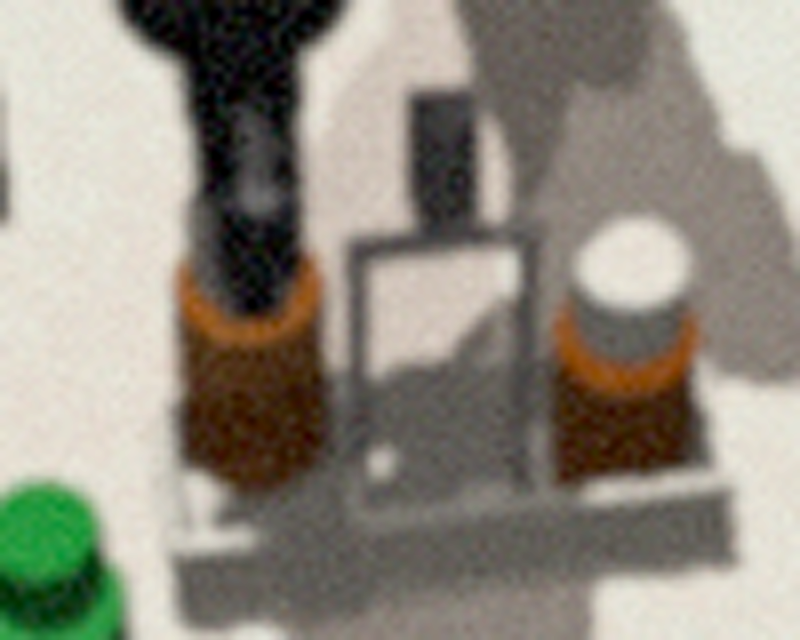

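View pics/h2.png

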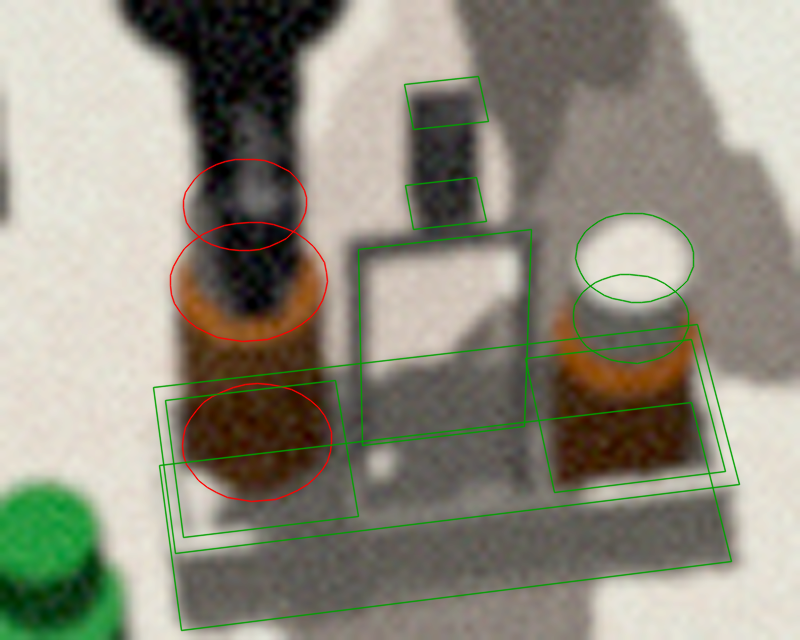

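```bash
python3 -m crank '[[0.7,0.1,0,0,0,0],[0.7,0,0,0,0,0],[0.7,0,0,0,0,0],[0,0,0,0,0,0]]';python3 -m crank '[[0.7,0,0,0,0,0],[0.7,0,0,0,0,0],[0,0,0,0,0,0]]';  python3 go.py 541 -88 273 2.3
```

```text
clock: 10.25
eef_pos: [541.3, -85.2, 298.5]
eef_rot: [-0.031, 1.573, 0.032]
contact_force: [0.3, -0.2, -1.5]
finger_gap: 38.4
clock: 10.55
eef_pos: [541.4, -85.2, 284.6]
eef_rot: [-0.031, 1.573, 0.032]
contact_force: [0.5, -0.2, -1.8]
finger_gap: 38.3
t 10.55 pos [541.4 -85.2 284.6] phi 2.3 gap 38.3 F [ 0.5 -0.2 -1.8] q [ 0.01  0.77  0.1   1.91 -0.16  0.47  0.27]
down/xy: shift tool cm [ 1.16 -0.28 -0.05] rot [-0.    -0.002 -0.   ] world d [ -0.4  -2.8 -11.6]
shift in GOAL tool axes [ 1.16 -0.28 -0.05]
```

```bash
python3 -m crank '[[0.6,0,0,0,0,0],[0.4,0,0,0,0,0],[0,0,0,0,0,0]]';python3 -m crank '[[0.2,0,0,0,0,0],[0,0,0,0,0,0]]';  python3 go.py 541 -88 273 2.3;python3 - <<'E'
from m import *
ps=r.capture("scene")
draw(ps,[],"i1.png",(220,180,320,260),8)
E
```

```text
clock: 10.85
eef_pos: [541.6, -85.2, 275.1]
eef_rot: [-0.031, 1.572, 0.032]
contact_force: [-0.3, 0.8, -2.7]
finger_gap: 38.6
clock: 11.05
eef_pos: [541.8, -85.3, 273.6]
eef_rot: [-0.031, 1.571, 0.032]
contact_force: [-0.1, -1.3, -1.1]
finger_gap: 38.7
t 11.05 pos [541.8 -85.3 273.6] phi 2.3 gap 38.7 F [-0.1 -1.3 -1.1] q [ 0.01  0.79  0.1   1.92 -0.16  0.44  0.27]
down/xy: shift tool cm [ 0.06 -0.27 -0.09] rot [-0.  0. -0.] world d [-0.8 -2.7 -0.6]
shift in GOAL tool axes [ 0.06 -0.27 -0.09]
```

View pics/i1.png

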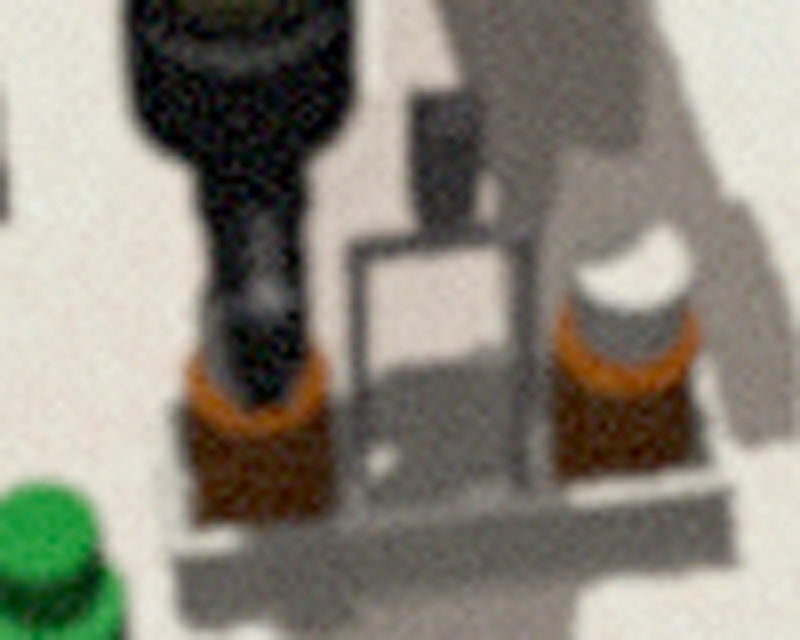

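```bash
python3 -m crank '[[0,0,0,0,0,0],[0,0,0,0,0,0],[0,0,0,0,0,0],[0,0,0,0,0,0],[0,0,0,0,0,0]]' 0;python3 -m crank '[[0,0,0,0,0,0],[0,0,0,0,0,0],[-3,0,0,0,0,0],[-4,0,0,0,0,0],[-4,0,0,0,0,0]]' ;python3 -m crank '[[-4,0,0,0,0,0],[-3,0,0,0,0,0],[-2,0,0,0,0,0],[0,-4,0,0,0,0],[0,-4,0,0,0,0]]' ;  python3 go.py 539 -22.7 423 2.3;python3 - <<'E'
from m import *
ps=r.capture("scene");pt=r.capture("top")
np.save("ps.npy",ps,allow_pickle=True)
draw(ps,[],"j1.png",(220,170,350,270),6)
M=[(place(carrier(),539,-22.7,3.181),(0,160,0))]
draw(ps,M,"j2.png",(220,170,350,270),6)
E
```

```text
clock: 11.6
eef_pos: [541.8, -85.3, 273.8]
eef_rot: [-0.031, 1.57, 0.031]
contact_force: [-0.6, -0.8, -0.0]
finger_gap: 85.0
clock: 12.1
eef_pos: [541.5, -85.3, 384.6]
eef_rot: [-0.031, 1.572, 0.032]
contact_force: [0.7, -0.3, 0.5]
finger_gap: 85.6
clock: 12.6
eef_pos: [545.4, -164.8, 474.7]
eef_rot: [-0.034, 1.568, 0.035]
contact_force: [0.5, -0.0, -1.1]
finger_gap: 85.5
t 12.6 pos [ 545.4 -164.8  474.7] phi 2.5 gap 85.5 F [ 0.5 -0.  -1.1] q [ 0.11  0.54  0.18  1.66 -0.11  0.96  0.37]
down/xy: shift tool cm [ 5.17 14.22 -0.02] rot [ 0.004  0.002 -0.   ] world d [ -6.4 142.1 -51.7]
shift in GOAL tool axes [ 5.17 14.22 -0.06]
```

View pics/j1.png

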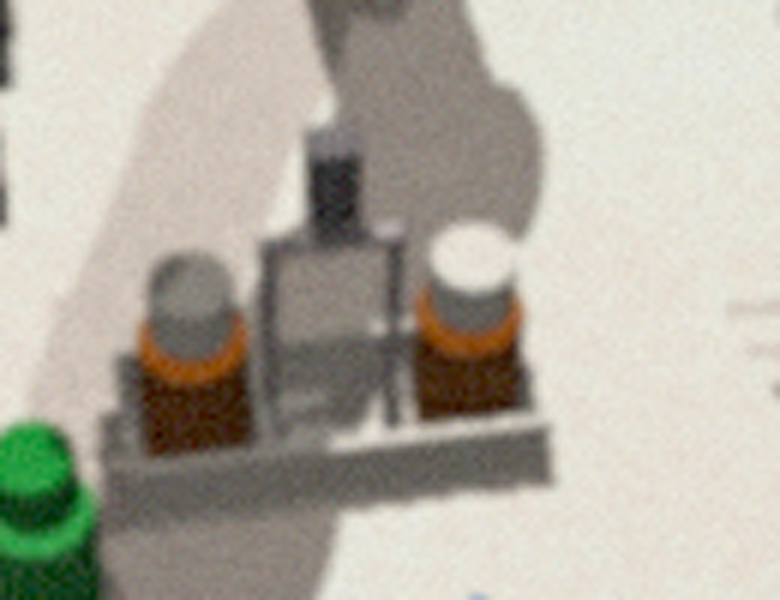

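View pics/j2.png

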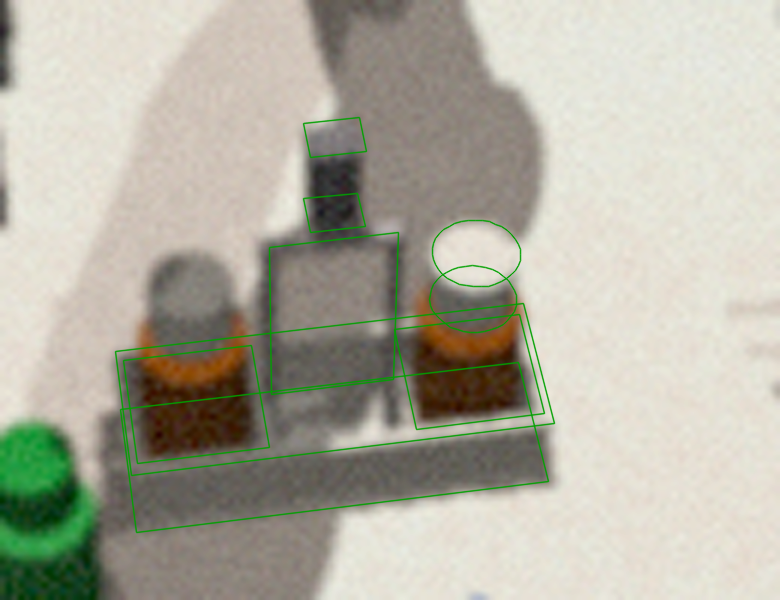

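```bash
python3 -m crank '[[0,4.5,0,0.004,0,0],[0,4.8,0,0,0,0],[0,4.9,0,0,0,0],[0,0,0,0,0,0]]'; python3 -m crank '[[4,0,0,0,0,0],[4,0,0,0,0,0],[0,0,0,0,0,0]]';  python3 go.py 540 -22.7 353 2.3;python3 - <<'E'
from m import *
ps=r.capture("scene")
draw(ps,[],"k1.png",(220,150,350,250),6)
E
```

```text
clock: 13.1
eef_pos: [539.5, -14.3, 473.2]
eef_rot: [-0.034, 1.572, 0.044]
contact_force: [0.2, 0.5, -0.9]
finger_gap: 85.6
clock: 13.4
eef_pos: [537.6, -22.8, 389.6]
eef_rot: [-0.029, 1.581, 0.029]
contact_force: [-0.6, 0.2, 0.5]
finger_gap: 85.2
t 13.4 pos [537.6 -22.8 389.6] phi 2.1 gap 85.2 F [-0.6  0.2  0.5] q [-0.14  0.6   0.15  1.85 -0.13  0.71  0.13]
down/xy: shift tool cm [ 3.66 -0.01  0.28] rot [-0.003 -0.011 -0.001] world d [  2.4   0.1 -36.6]
shift in GOAL tool axes [ 3.66 -0.    0.24]
```

View pics/k1.png

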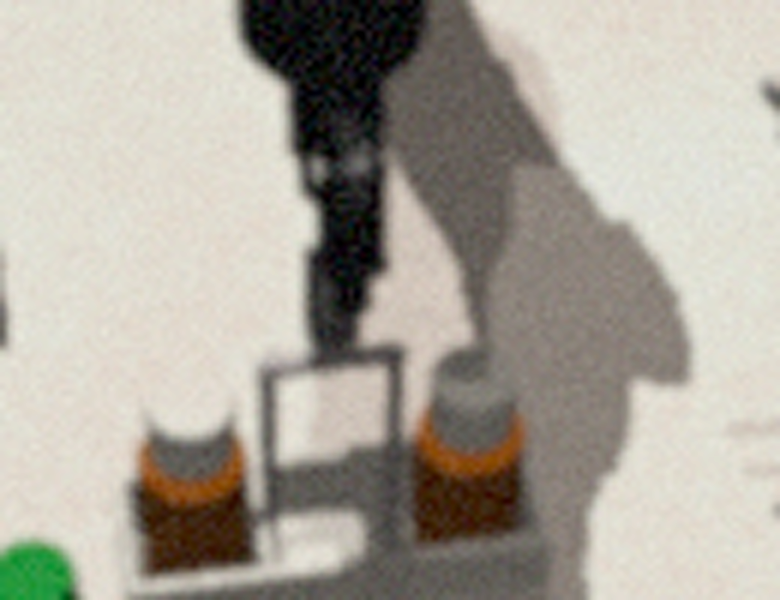

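```bash
python3 - <<'E'
from m import *
ps=r.capture("scene");o=r.get_obs();T=R.from_rotvec(o["eef_rot"]).as_matrix();t=o["eef_pos"]
f=lambda y,zz:[np.array([T@[150,y,zz]+t,T@[165,y,zz]+t])]
M=[(place(carrier(),539.2,-22.7,3.181),(0,160,0))]
for y in(-11,0,11): M.append((f(y,50),(0,0,255)))
draw(ps,M,"k2.png",(240,170,310,230),11)
E
python3 go.py 540 -22.7 353 2.3
```

```text
t 13.5 pos [539.8 -23.4 393.9] phi 2.1 gap 85.1 F [ 0.  -0.6  0.4] q [-0.14  0.6   0.16  1.85 -0.13  0.71  0.13]
down/xy: shift tool cm [4.09 0.07 0.03] rot [-0.004 -0.001 -0.   ] world d [  0.2   0.7 -40.9]
shift in GOAL tool axes [4.09 0.07 0.03]
```

View pics/k2.png

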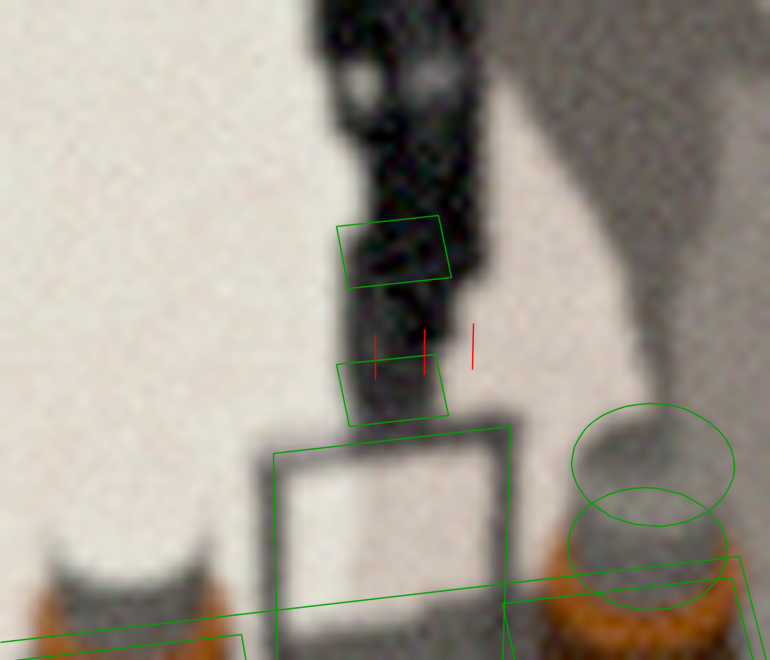

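```bash
python3 -m crank '[[2,0.05,0,0,0,0],[1.5,0,0,0,0,0],[0.6,0,0,0,0,0],[0,0,0,0,0,0]]'; python3 -m crank '[[0,0,0,0,0,0],[0,0,0,0,0,0],[0,0,0,0,0,0],[0,0,0,0,0,0],[0,0,0,0,0,0]]' 255;python3 -m crank '[[0,0,0,0,0,0],[0,0,0,0,0,0],[0,0,0,0,0,0]]';  python3 go.py 540 -22.7 353 2.3
```

```text
clock: 13.9
eef_pos: [540.1, -23.0, 353.6]
eef_rot: [-0.028, 1.569, 0.028]
contact_force: [0.1, 0.1, -0.3]
finger_gap: 85.5
clock: 14.4
eef_pos: [539.7, -22.8, 353.1]
eef_rot: [-0.028, 1.57, 0.028]
contact_force: [-0.7, 0.9, 3.8]
finger_gap: 19.3
clock: 14.7
eef_pos: [539.8, -22.8, 353.1]
eef_rot: [-0.028, 1.57, 0.028]
contact_force: [-1.1, 0.8, 5.7]
finger_gap: 19.7
t 14.7 pos [539.8 -22.8 353.1] phi 2.1 gap 19.7 F [-1.1  0.8  5.7] q [-0.13  0.66  0.14  1.89 -0.15  0.61  0.14]
down/xy: shift tool cm [0.01 0.01 0.02] rot [-0.004  0.001 -0.   ] world d [ 0.2  0.1 -0.1]
shift in GOAL tool axes [0.01 0.01 0.02]
```

```bash
python3 -m crank '[[-1,0,0,0,0,0],[-2,0,0,0,0,0],[-3,0,0,0,0,0],[-3,0,0,0,0,0],[-3,0,0,0,0,0]]';python3 -m crank '[[-2,0,0,0,0,0],[-1,0,0,0,0,0],[0,0,0,0,0,0]]';python3 -m crank '[[0,0,0,-0.05,0,0],[0,0,0,-0.1,0,0],[0,0,0,-0.1,0,0],[0,0,0,-0.1,0,0],[0,0,0,-0.1,0,0]]';  python3 go.py 531 79 503 95.4
```

```text
clock: 15.2
eef_pos: [538.9, -22.8, 473.0]
eef_rot: [-0.028, 1.574, 0.028]
contact_force: [1.2, 0.5, -6.2]
finger_gap: 19.6
clock: 15.5
eef_pos: [539.5, -22.9, 503.1]
eef_rot: [-0.028, 1.57, 0.028]
contact_force: [-0.1, 0.1, -8.0]
finger_gap: 19.6
clock: 16.0
eef_pos: [539.0, -22.8, 500.5]
eef_rot: [-0.384, 1.541, 0.386]
contact_force: [0.8, 0.5, -6.1]
finger_gap: 19.7
t 16.0 pos [539.  -22.8 500.5] phi 28.1 gap 19.7 F [ 0.8  0.5 -6.1] q [-0.08  0.46  0.06  1.7  -0.03  0.99  0.48]
down/xy: shift tool cm [-0.24  9.36  4.08] rot [-1.175 -0.002 -0.004] world d [ -8.  101.8   2.5]
shift in GOAL tool axes [-0.25 -0.16 10.21]
```

```bash
python3 -m crank '[[0,0,0,-0.12,0,0],[0,0,0,-0.12,0,0],[0,0,0,-0.12,0,0],[0,0,0,-0.12,0,0],[0,0,0,-0.12,0,0]]';python3 -m crank '[[0,0,0,-0.12,0,0],[0,0,0,-0.12,0,0],[0,0,0,-0.12,0,0],[0,0,0,-0.12,0,0],[0,0,0,-0.06,0,0]]';python3 -m crank '[[0,0,1,0,0,0],[0,0,2.5,0,0,0],[0,0,3,0,0,0],[0,0,2.5,0,0,0],[0,0,1,0,0,0]]';python3 -m crank '[[0,0,0,0,0,0],[0,0,0,0,0,0]]'; python3 go.py 531 79 503 95.4;python3 - <<'E'
from m import *
ps=r.capture("scene");pt=r.capture("top")
o=r.get_obs();T=R.from_rotvec(o["eef_rot"]).as_matrix();t=o["eef_pos"]
M=[(place(stand(),497.5,400,np.pi/2+.098),(0,0,255)),(place(carrier(),t[0],t[1],np.arctan2(T[1,2],T[0,2])+np.pi,t[2]-353),(0,160,0))]
draw(ps,M,"l1.png",(270,110,440,240),4.7)
draw(pt,M,"l2.png",(150,160,310,270),5)
E
```

```text
clock: 16.5
eef_pos: [539.0, -22.9, 500.5]
eef_rot: [-0.847, 1.403, 0.851]
contact_force: [0.6, 0.2, -6.2]
finger_gap: 19.1
clock: 17.0
eef_pos: [539.0, -23.2, 500.4]
eef_rot: [-1.25, 1.184, 1.256]
contact_force: [0.2, -0.0, -6.0]
finger_gap: 19.0
clock: 17.5
eef_pos: [533.2, 81.4, 501.6]
eef_rot: [-1.249, 1.18, 1.256]
contact_force: [0.2, 1.3, -6.9]
finger_gap: 19.6
clock: 17.7
eef_pos: [534.1, 76.1, 502.0]
eef_rot: [-1.249, 1.186, 1.249]
contact_force: [0.6, -1.2, -7.2]
finger_gap: 19.1
t 17.7 pos [534.1  76.1 502. ] phi 93.1 gap 19.1 F [ 0.6 -1.2 -7.2] q [-0.07  0.47 -0.25  1.69  0.14  1.01  1.26]
down/xy: shift tool cm [-0.1   0.29  0.31] rot [-0.04  -0.002 -0.002] world d [-3.1  2.9  1. ]
shift in GOAL tool axes [-0.1   0.28  0.32]
```

View pics/l1.png

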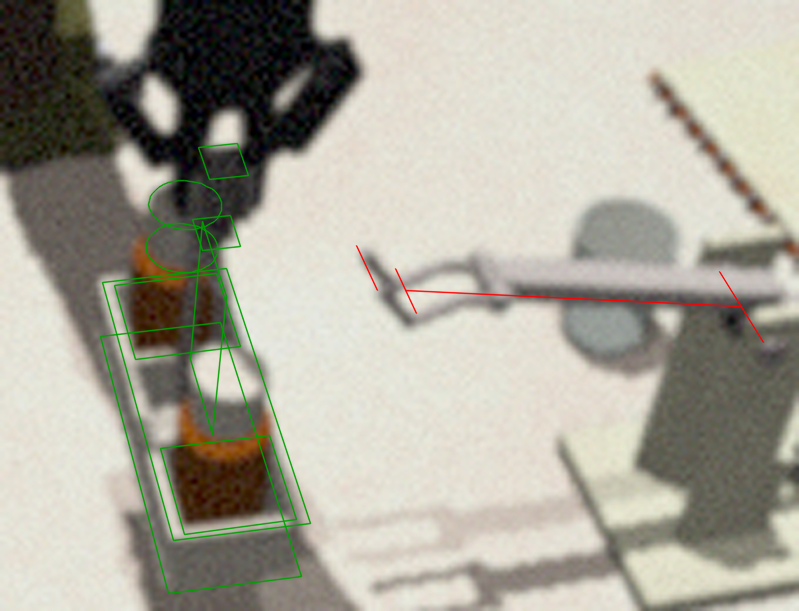

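View pics/l2.png

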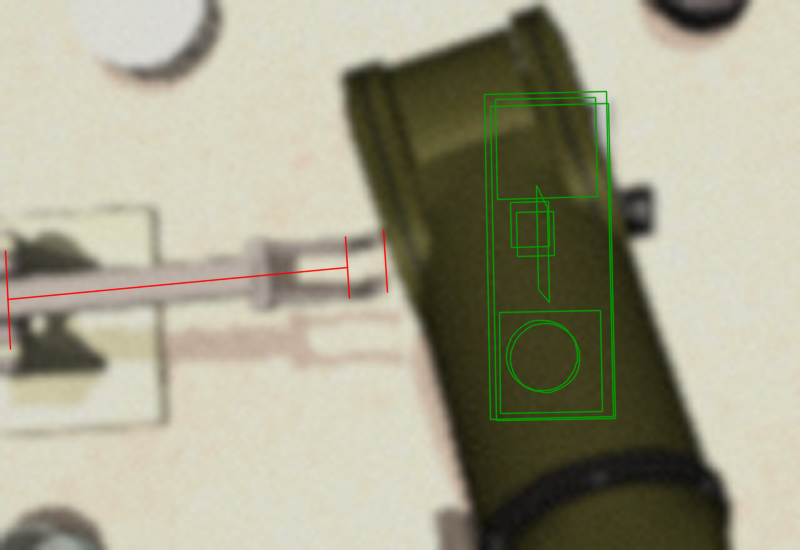

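```bash
python3 -m crank '[[-0.1,0.3,0.3,-0.035,0,0],[0,0,1,0,0,0],[0,0,2,0,0,0],[0,0,2,0,0,0],[0,0,1,0,0,0]]';python3 -m crank '[[0,0,0,0,0,0],[0,0,0,0,0,0]]'; python3 go.py 520 189 503 95.0;python3 - <<'E'
from m import *
ps=r.capture("scene");pt=r.capture("top")
o=r.get_obs();T=R.from_rotvec(o["eef_rot"]).as_matrix();t=o["eef_pos"]
M=[(place(stand(),500,400,np.pi/2+.09),(0,0,255)),(place(carrier(),t[0],t[1],np.arctan2(T[1,2],T[0,2])+np.pi,t[2]-353),(0,160,0))]
draw(ps,[],"m1.png",(300,110,440,230),5.7)
draw(ps,M,"m2.png",(300,110,440,230),5.7)
E
```

```text
clock: 18.3
eef_pos: [525.0, 142.4, 503.9]
eef_rot: [-1.276, 1.161, 1.279]
contact_force: [0.4, 0.7, -6.3]
finger_gap: 19.2
clock: 18.5
eef_pos: [525.6, 138.8, 503.6]
eef_rot: [-1.276, 1.167, 1.275]
contact_force: [0.5, -1.3, -6.5]
finger_gap: 19.5
t 18.5 pos [525.6 138.8 503.6] phi 95.1 gap 19.5 F [ 0.5 -1.3 -6.5] q [-0.17  0.47 -0.27  1.67  0.14  1.02  1.17]
down/xy: shift tool cm [0.05 0.11 5.05] rot [ 0.003 -0.001 -0.   ] world d [-5.6 50.2 -0.6]
shift in GOAL tool axes [0.06 0.13 5.05]
```

View pics/m1.png

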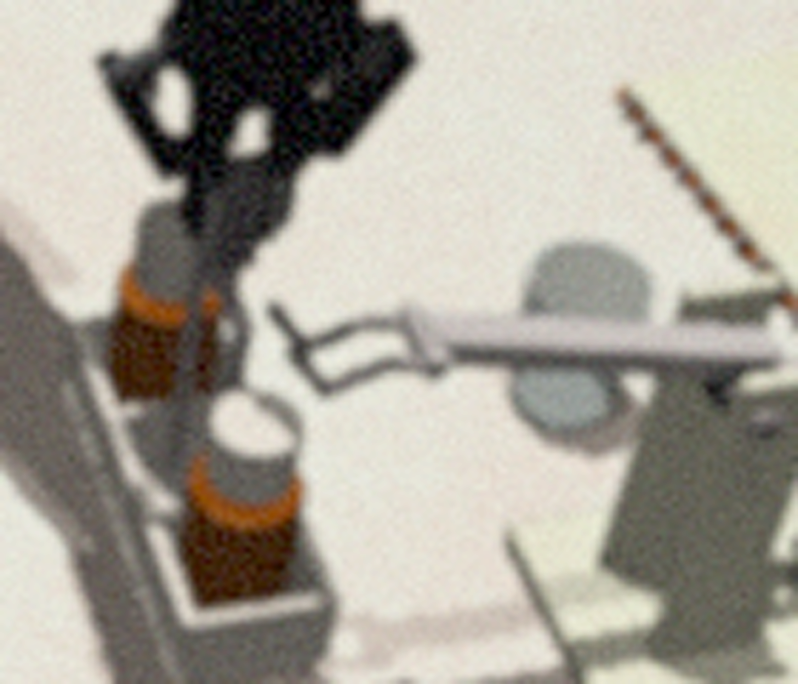

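View pics/m2.png

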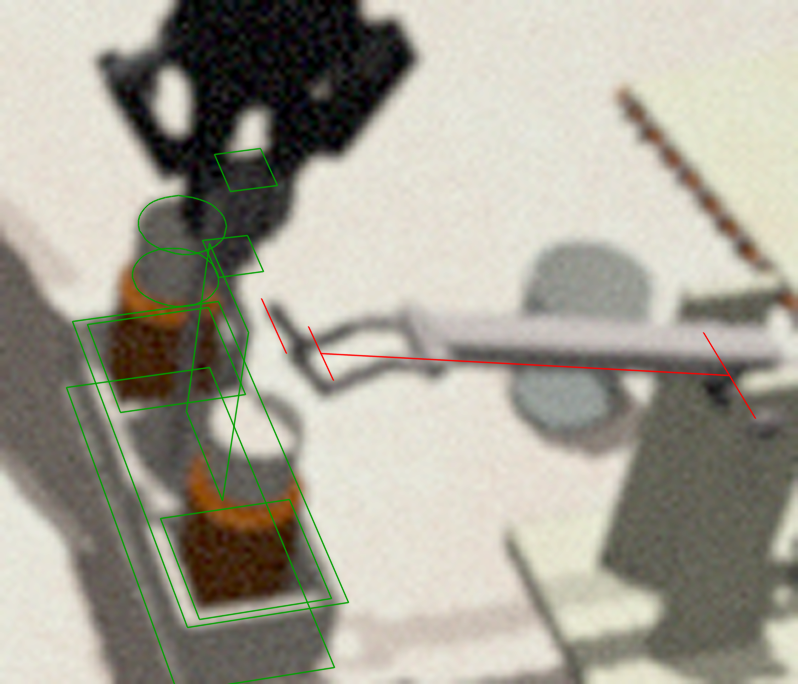

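```bash
python3 -m crank '[[0,0.1,1,0,0,0],[0,0,1.6,0,0,0],[0,0,1.6,0,0,0],[0,0,1.1,0,0,0],[0,0,0,0,0,0]]';python3 -m crank '[[0.8,0,0,0,0,0],[0,0,0,0,0,0],[0,0,0,0,0,0]]'; python3 go.py 520 192 503 95.0;python3 - <<'E'
from m import *
ps=r.capture("scene");pt=r.capture("top")
o=r.get_obs();T=R.from_rotvec(o["eef_rot"]).as_matrix();t=o["eef_pos"]
M=[(place(stand(),500,404,np.pi/2+.09),(0,0,255)),(place(carrier(),t[0],t[1],np.arctan2(T[1,2],T[0,2])+np.pi,t[2]-353),(0,160,0))]
draw(ps,[],"n1.png",(310,110,430,220),6.6)
draw(ps,M,"n2.png",(310,110,430,220),6.6)
draw(pt,M,"n3.png",(160,160,280,260),6)
E
```

```text
clock: 19.1
eef_pos: [519.0, 195.8, 503.8]
eef_rot: [-1.277, 1.161, 1.28]
contact_force: [-0.6, 0.4, -6.2]
finger_gap: 19.5
clock: 19.4
eef_pos: [519.9, 191.3, 495.1]
eef_rot: [-1.275, 1.168, 1.275]
contact_force: [0.9, -0.3, -6.6]
finger_gap: 19.7
t 19.4 pos [519.9 191.3 495.1] phi 95.1 gap 19.7 F [ 0.9 -0.3 -6.6] q [-0.27  0.5  -0.27  1.66  0.15  1.01  1.07]
down/xy: shift tool cm [-0.79 -0.02  0.07] rot [ 0.001 -0.001 -0.001] world d [0.1 0.7 7.9]
shift in GOAL tool axes [-0.79 -0.02  0.07]
```

View pics/n1.png

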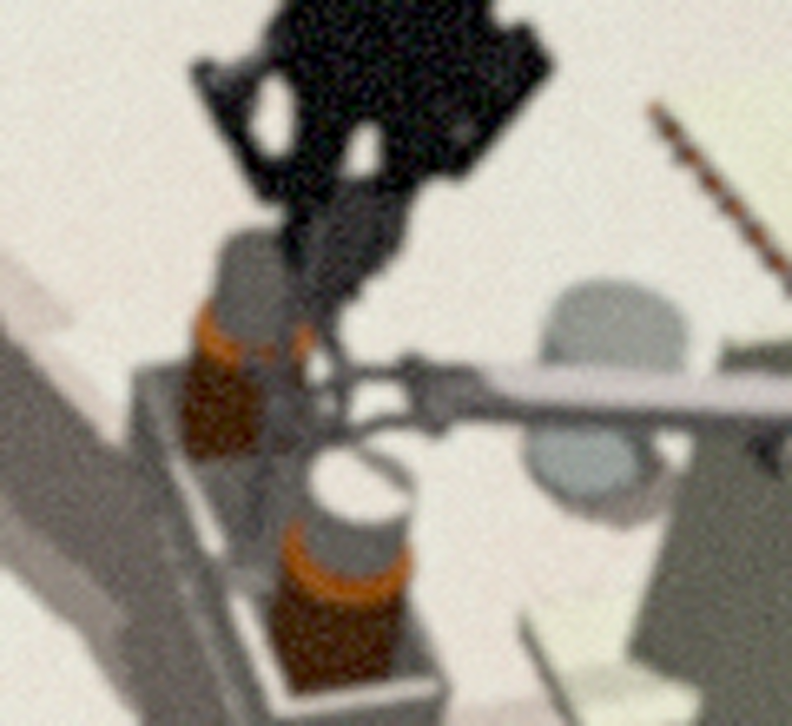

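View pics/n2.png

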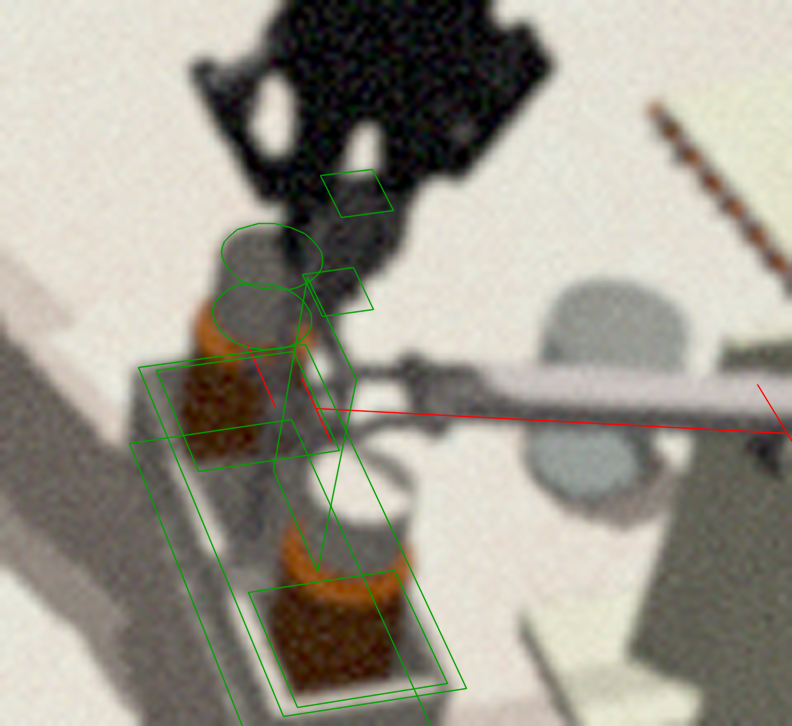

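View pics/n3.png

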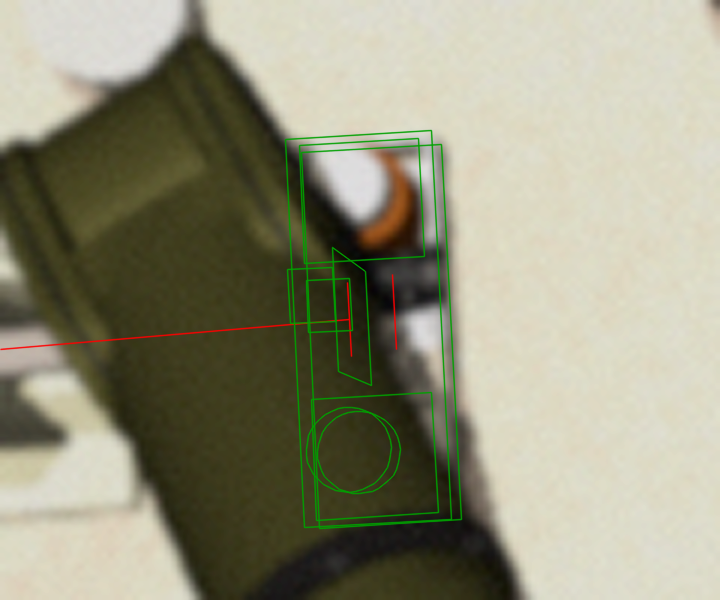

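```bash
python3 -m crank '[[0.8,0,0,0,0,0],[0.8,0,0,0,0,0],[0.8,0,0,0,0,0],[0,0,0,0,0,0]]'; python3 -m crank '[[0.5,0,0,0,0,0],[0.5,0,0,0,0,0],[0,0,0,0,0,0]]'; python3 go.py 520 192 450 95.0;python3 - <<'E'
from m import *
ps=r.capture("scene")
draw(ps,[],"o1.png",(310,110,430,220),6.6)
E
```

```text
clock: 19.9
eef_pos: [519.3, 191.9, 469.9]
eef_rot: [-1.275, 1.169, 1.277]
contact_force: [-0.4, -1.3, -6.9]
finger_gap: 19.5
clock: 20.2
eef_pos: [519.6, 192.2, 460.9]
eef_rot: [-1.275, 1.167, 1.276]
contact_force: [0.3, -0.1, -6.7]
finger_gap: 19.2
t 20.2 pos [519.6 192.2 460.9] phi 95.2 gap 19.2 F [ 0.3 -0.1 -6.7] q [-0.27  0.53 -0.26  1.71  0.17  0.93  1.06]
down/xy: shift tool cm [ 1.09 -0.04 -0.02] rot [ 0.003 -0.    -0.001] world d [  0.4  -0.2 -10.9]
shift in GOAL tool axes [ 1.09 -0.04 -0.02]
```

View pics/o1.png

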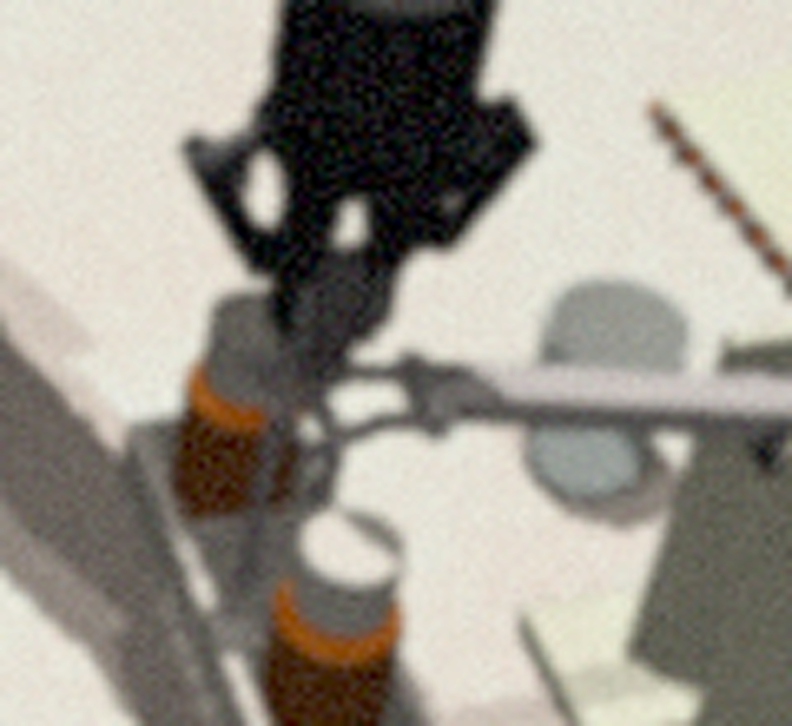

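```bash
python3 -m crank '[[0.4,0,0,0,0,0],[0.3,0,0,0,0,0],[0,0,0,0,0,0]]'; python3 -m crank '[[0.3,0,0,0,0,0],[0.3,0,0,0,0,0],[0,0,0,0,0,0]]'; python3 go.py 520 192 450 95.0
```

```text
clock: 20.55
eef_pos: [519.6, 192.2, 454.2]
eef_rot: [-1.275, 1.166, 1.276]
contact_force: [0.2, 0.1, -5.8]
finger_gap: 19.4
clock: 20.85
eef_pos: [520.1, 192.0, 448.6]
eef_rot: [-1.276, 1.165, 1.274]
contact_force: [0.0, -1.1, -3.8]
finger_gap: 19.3
t 20.85 pos [520.1 192.  448.6] phi 95.1 gap 19.3 F [ 0.  -1.1 -3.8] q [-0.28  0.55 -0.26  1.72  0.17  0.89  1.05]
down/xy: shift tool cm [-0.14  0.01  0.  ] rot [ 0.003 -0.     0.001] world d [-0.1  0.   1.4]
shift in GOAL tool axes [-0.14  0.01  0.  ]
```

```bash
python3 -m crank '[[0.4,0,-0.08,0,0,0],[0.4,0,-0.08,0,0,0],[0.4,0,-0.08,0,0,0],[0,0,0,0,0,0]]'; python3 go.py 520 192 450 95.0; python3 -m crank '[[0.4,0,-0.06,0,0,0],[0.4,0,-0.06,0,0,0],[0.4,0,-0.05,0,0,0],[0,0,0,0,0,0]]'; python3 go.py 520 192 450 95.0
```

```text
clock: 21.25
eef_pos: [520.3, 189.6, 436.2]
eef_rot: [-1.275, 1.165, 1.275]
contact_force: [0.1, -1.2, -1.9]
finger_gap: 19.5
t 21.25 pos [520.3 189.6 436.2] phi 95.2 gap 19.5 F [ 0.1 -1.2 -1.9] q [-0.27  0.56 -0.26  1.74  0.18  0.86  1.05]
down/xy: shift tool cm [-1.38  0.    0.24] rot [ 0.003 -0.     0.   ] world d [-0.3  2.4 13.8]
shift in GOAL tool axes [-1.38  0.    0.24]
clock: 21.65
eef_pos: [520.4, 188.1, 424.2]
eef_rot: [-1.275, 1.165, 1.275]
contact_force: [1.8, -1.8, -1.4]
finger_gap: 19.0
t 21.65 pos [520.4 188.1 424.2] phi 95.2 gap 19.0 F [ 1.8 -1.8 -1.4] q [-0.27  0.57 -0.25  1.76  0.19  0.83  1.05]
down/xy: shift tool cm [-2.58  0.    0.4 ] rot [ 0.003 -0.     0.   ] world d [-0.4  3.9 25.8]
shift in GOAL tool axes [-2.58  0.01  0.4 ]
```

Run:
```python
from m import *
ps=r.capture("scene")
draw(ps,[],"p1.png",(310,110,430,220),6.6)
```

```text
(no output)
```

View pics/p1.png

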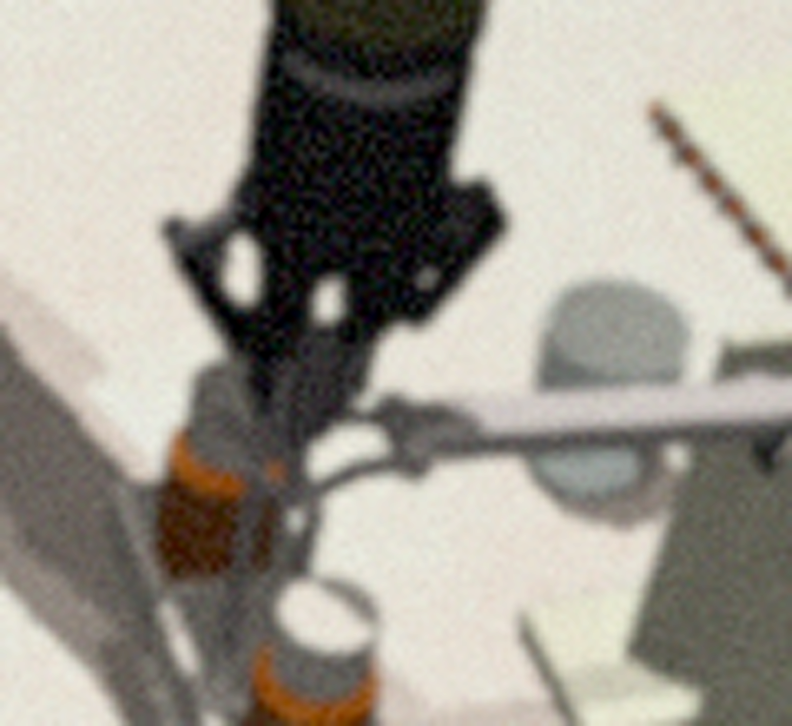

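```bash
python3 -m crank '[[0.4,0,-0.1,0,0,0],[0.4,0,-0.1,0,0,0],[0.4,0,-0.04,0,0,0],[0.3,0,-0.02,0,0,0],[0,0,0,0,0,0]]'; python3 -m crank '[[0,0,0,0,0,0]]';python3 -m crank '[[0,0,0,0,0,0]]'; python3 -m crank '[[0.4,0,0,0,0,0],[0.3,0,0,0,0,0],[0,0,0,0,0,0]]';python3 -m crank '[[0,0,0,0,0,0]]';python3 -m crank '[[0,0,0,0,0,0]]'
```

```text
clock: 22.2
eef_pos: [520.4, 186.0, 409.3]
eef_rot: [-1.275, 1.165, 1.276]
contact_force: [0.9, -0.0, -1.5]
finger_gap: 19.5
clock: 22.3
eef_pos: [520.3, 186.0, 409.7]
eef_rot: [-1.275, 1.165, 1.276]
contact_force: [0.1, 1.0, -0.5]
finger_gap: 19.1
clock: 22.4
eef_pos: [520.3, 186.0, 409.8]
eef_rot: [-1.275, 1.164, 1.276]
contact_force: [0.7, 1.5, -0.9]
finger_gap: 19.4
clock: 22.7
eef_pos: [520.4, 185.8, 402.3]
eef_rot: [-1.275, 1.165, 1.276]
contact_force: [1.1, 1.1, -1.0]
finger_gap: 19.3
clock: 22.8
eef_pos: [520.4, 185.8, 402.6]
eef_rot: [-1.275, 1.165, 1.276]
contact_force: [-0.1, 0.2, -0.6]
finger_gap: 19.2
clock: 22.9
eef_pos: [520.4, 185.8, 402.8]
eef_rot: [-1.275, 1.165, 1.276]
contact_force: [-0.4, 0.5, -0.2]
finger_gap: 19.3
```

```bash
python3 -m crank '[[0.4,0,0,0,0,0],[0.4,0,0,0,0,0],[0,0,0,0,0,0],[0,0,0,0,0,0]]'
python3 - <<'E'
from m import *
F=[]
for i in range(12):
    ps=r.capture("scene"); F.append(r.get_obs()["contact_force"])
print(np.mean(F,0).round(2),np.std(F,0).round(2),r.get_obs()["eef_pos"].round(1),r.get_obs()["clock"])
draw(ps,[],"q1.png",(300,110,430,250),5.5)
o=r.get_obs();T=R.from_rotvec(o["eef_rot"]).as_matrix();t=o["eef_pos"]
E
```

```text
clock: 23.3
eef_pos: [520.4, 185.7, 394.6]
eef_rot: [-1.275, 1.165, 1.276]
contact_force: [-0.7, 1.7, -0.3]
finger_gap: 19.3
[-0.27  1.65  0.01] [0.52 0.55 0.48] [520.4 185.7 394.7] 23.9
```

View pics/q1.png

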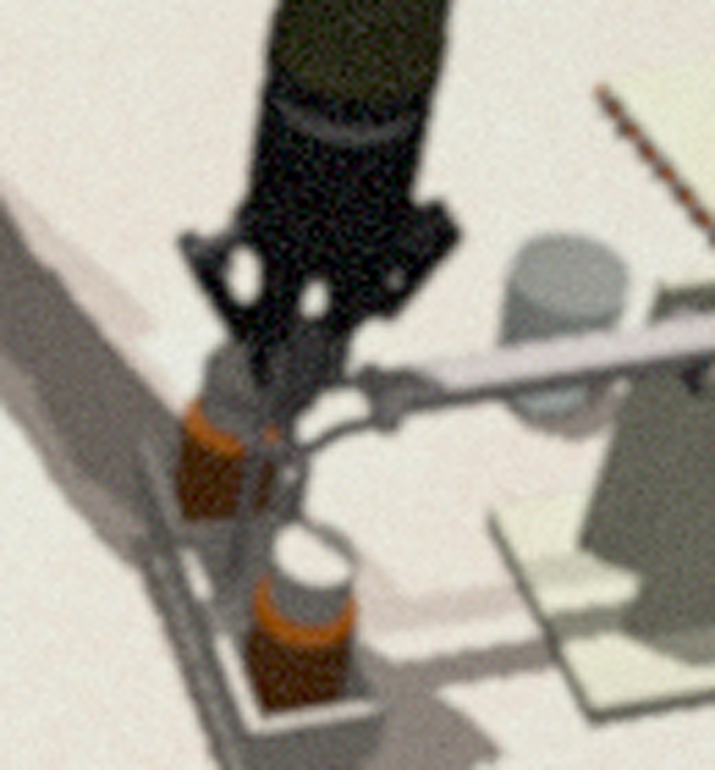

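```bash
python3 -m crank '[[0,0,0.1,0,0,0],[0,0,0.05,0,0,0],[0,0,0,0,0,0]]'
python3 - <<'E'
from m import *
F=[]
for i in range(12):
    ps=r.capture("scene"); F.append(r.get_obs()["contact_force"])
print(np.mean(F,0).round(2),np.std(F,0).round(2),r.get_obs()["eef_pos"].round(1),r.get_obs()["clock"],r.get_obs()["moment"])
E
```

```text
clock: 24.2
eef_pos: [520.4, 186.3, 394.5]
eef_rot: [-1.276, 1.167, 1.274]
contact_force: [0.3, -0.5, -0.2]
finger_gap: 19.2
[ 0.46 -3.26  0.  ] [0.49 0.91 0.46] [520.3 186.4 394.6] 24.8 [-1.25328753 -0.1952268   0.07683005]
```

```bash
python3 -m crank '[[0,0,-0.1,0,0,0],[0,0,0,0,0,0]]'
python3 - <<'E'
from m import *
F=[];Q=[]
for i in range(12):
    ps=r.capture("scene"); F.append(r.get_obs()["contact_force"]);Q.append(r.get_obs()["moment"])
print(np.mean(F,0).round(2),np.mean(Q,0).round(2),r.get_obs()["eef_pos"].round(1),r.get_obs()["clock"])
E
```

```text
clock: 25.0
eef_pos: [520.3, 186.0, 394.7]
eef_rot: [-1.275, 1.165, 1.275]
contact_force: [1.0, -3.4, -0.2]
finger_gap: 19.4
[ 0.58 -3.88 -0.23] [-0.99 -0.09  0.04] [520.3 186.1 394.7] 25.6
```

```bash
python3 -m crank '[[0,0,-0.05,0,0,0],[0,0,0,0,0,0]]'
python3 - <<'E'
from m import *
F=[];Q=[]
for i in range(12):
    ps=r.capture("scene"); F.append(r.get_obs()["contact_force"]);Q.append(r.get_obs()["moment"])
print(np.mean(F,0).round(2),np.mean(Q,0).round(2),r.get_obs()["eef_pos"].round(1),r.get_obs()["clock"])
E
```

```text
clock: 25.8
eef_pos: [520.3, 185.9, 394.7]
eef_rot: [-1.275, 1.165, 1.276]
contact_force: [-0.1, -2.4, -0.7]
finger_gap: 19.3
[-0.01 -2.53 -0.28] [-0.61  0.01  0.02] [520.4 185.8 394.7] 26.4
```

```bash
python3 -m crank '[[0.2,0,-0.08,0,0,0],[0,0,0,0,0,0]]'
python3 - <<'E'
from m import *
F=[];Q=[]
for i in range(12):
    ps=r.capture("scene"); F.append(r.get_obs()["contact_force"]);Q.append(r.get_obs()["moment"])
print(np.mean(F,0).round(2),np.mean(Q,0).round(2),r.get_obs()["eef_pos"].round(1),r.get_obs()["clock"])
E
```

```text
clock: 26.6
eef_pos: [520.4, 185.6, 392.6]
eef_rot: [-1.275, 1.164, 1.276]
contact_force: [-0.6, 0.1, 0.6]
finger_gap: 19.6
[-0.74  1.65  0.54] [0.49 0.24 0.02] [520.4 185.5 392.8] 27.2
```

```bash
python3 -m crank '[[0,0,0.03,0,0,0],[0,0,0,0,0,0],[0,0,0,0,0,0]]';  python3 -m crank '[[0,0,0,0,0,0],[0,0,0,0,0,0],[0,0,0,0,0,0]]' 180
python3 - <<'E'
from m import *
F=[]
for i in range(8):
    ps=r.capture("scene"); F.append(r.get_obs()["contact_force"])
o=r.get_obs();print(np.mean(F,0).round(2),o["eef_pos"].round(1),o["clock"],o["finger_gap"])
draw(ps,[],"r1.png",(300,110,430,250),5.5)
E
```

```text
clock: 27.5
eef_pos: [520.4, 185.5, 392.7]
eef_rot: [-1.275, 1.164, 1.276]
contact_force: [-0.9, 4.2, 0.1]
finger_gap: 19.3
clock: 27.8
eef_pos: [520.7, 184.1, 392.6]
eef_rot: [-1.275, 1.167, 1.274]
contact_force: [0.3, 0.4, 0.0]
finger_gap: 25.3
[-0.3  -0.05 -0.26] [520.5 185.1 392.7] 28.2 25.309015625363287
```

View pics/r1.png

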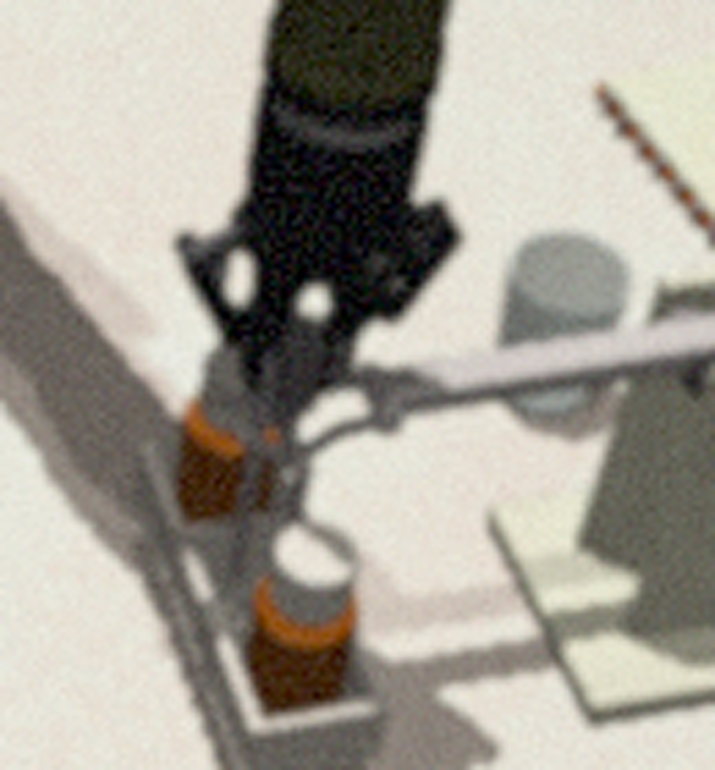

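```bash
python3 -m crank '[[0,0,0,0,0,0],[0,0,0,0,0,0],[0,0,0,0,0,0]]' 152; python3 -m crank '[[-0.5,0,0,0,0,0],[-0.7,0,0,0,0,0],[-1,0,0,0,0,0],[-1,0,0,0,0,0],[-1,0,0,0,0,0]]'; python3 -m crank '[[-1,0,0,0,0,0],[-1,0,0,0,0,0],[-3,0,0,0,0,0],[-4,0,0,0,0,0],[-4,0,0,0,0,0]]';python3 -m crank '[[-3,0,-2,0,0,0],[0,0,-4,0,0,0],[0,0,-5,0,0,0],[0,0,-5,0,0,0],[0,0,-5,0,0,0]]';python3 -m crank '[[0,0,-4,0,0,0],[0,0,-2,0,0,0],[0,0,0,0,0,0]]'
python3 - <<'E'
from m import *
ps=r.capture("scene");pt=r.capture("top")
o=r.get_obs();print(o["contact_force"].round(2),o["eef_pos"].round(1),o["clock"],o["finger_gap"])
draw(ps,[],"s1b.png",(290,110,450,250),5)
draw(pt,[],"s2b.png",(110,150,310,270),4)
E
```

```text
clock: 28.5
eef_pos: [520.5, 185.1, 392.7]
eef_rot: [-1.275, 1.165, 1.275]
contact_force: [-0.4, -0.3, 0.0]
finger_gap: 34.7
clock: 29.0
eef_pos: [520.5, 185.2, 436.0]
eef_rot: [-1.275, 1.164, 1.275]
contact_force: [0.9, -0.5, 0.4]
finger_gap: 34.8
clock: 29.5
eef_pos: [520.1, 185.0, 566.4]
eef_rot: [-1.275, 1.166, 1.276]
contact_force: [1.3, 0.7, 0.2]
finger_gap: 34.6
clock: 30.0
eef_pos: [539.0, -25.9, 595.5]
eef_rot: [-1.276, 1.164, 1.275]
contact_force: [0.1, 0.1, 0.5]
finger_gap: 34.4
clock: 30.3
eef_pos: [544.5, -87.9, 594.9]
eef_rot: [-1.271, 1.171, 1.269]
contact_force: [0.2, 0.1, -0.5]
finger_gap: 34.6
[0.45 0.21 0.52] [544.6 -83.3 594.9] 30.4 34.454399628355134
```

View pics/s1b.png

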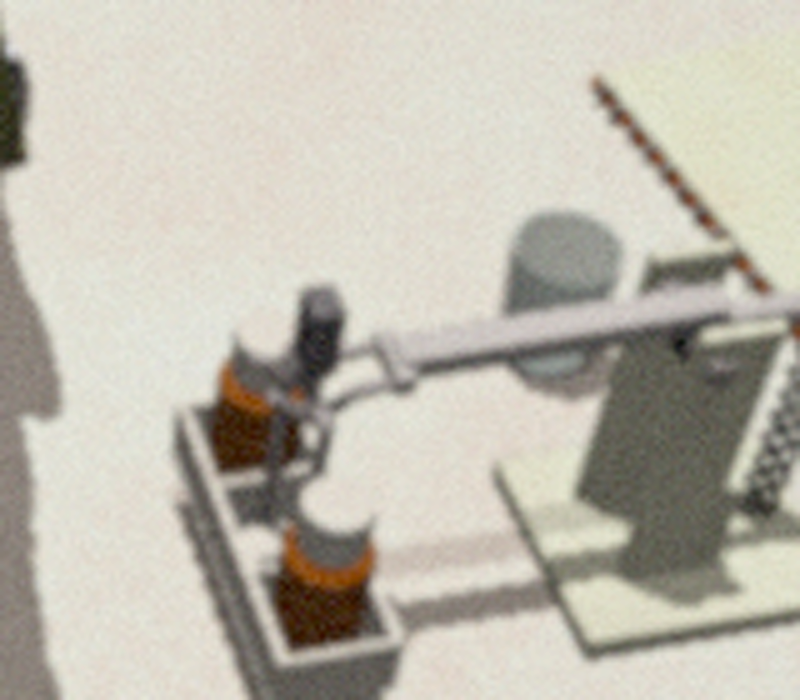

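View pics/s2b.png

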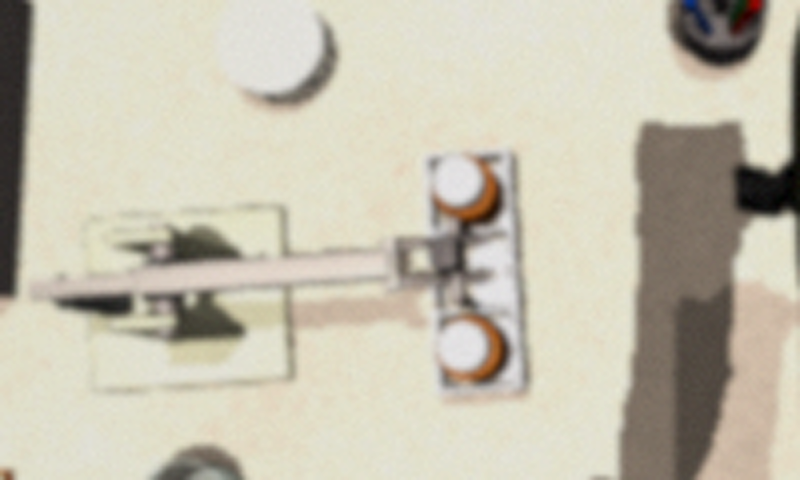

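```bash
python3 -m crank '[[0,0,0,0,0,0],[0,0,0,0,0,0],[0,0,0,0,0,0],[0,0,0,0,0,0],[0,0,0,0,0,0]]'; python3 -m crank '[[0,0,0,0,0,0],[0,0,0,0,0,0],[0,0,0,0,0,0],[0,0,0,0,0,0],[0,0,0,0,0,0]]'
python3 - <<'E'
from m import *
a=r.capture("scene")
for i in range(8): b=r.capture("scene")
pt=r.capture("top")
g=lambda p:cv2.GaussianBlur(p["color"][110:260,290:450].astype(np.float32),(0,0),1.5)
print("diff",np.abs(g(a)-g(b)).max(),np.abs(g(a)-g(b)).mean())
th=.30
al=.25-th; piv=np.array([501,404]); d=np.array([np.sin(.09),-np.cos(.09)])
cr=piv+d*220*np.cos(al); zb=195+220*np.sin(al)
M=[(place(carrier(),cr[0],cr[1],np.pi*1.5+.09,zb-150),(0,160,0)),(place(stand(th),501,404,np.pi/2+.09),(0,0,255))]
draw(b,M,"u1.png",(290,110,450,260),5)
draw(pt,M,"u2.png",(110,150,310,270),4)
cv2.imwrite("pics/u3.png",pt["color"])
E
```

```text
clock: 30.9
eef_pos: [544.8, -83.5, 594.7]
eef_rot: [-1.276, 1.165, 1.276]
contact_force: [0.0, -0.1, -0.5]
finger_gap: 34.5
clock: 31.4
eef_pos: [544.8, -83.8, 594.7]
eef_rot: [-1.275, 1.165, 1.275]
contact_force: [0.2, -0.7, -0.7]
finger_gap: 34.2
diff 5.2711954 0.35228154
```

View pics/u1.png

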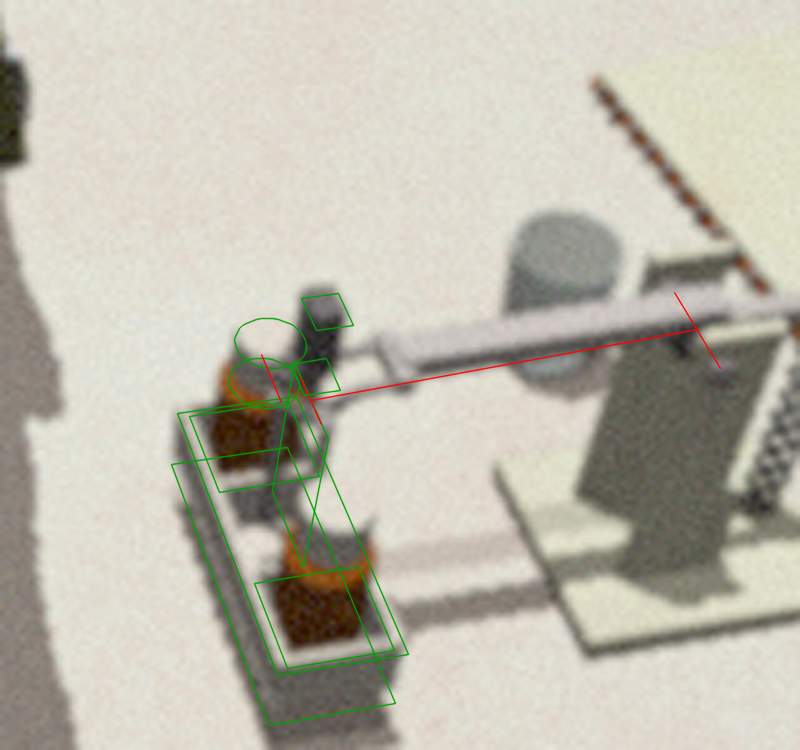

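View pics/u2.png

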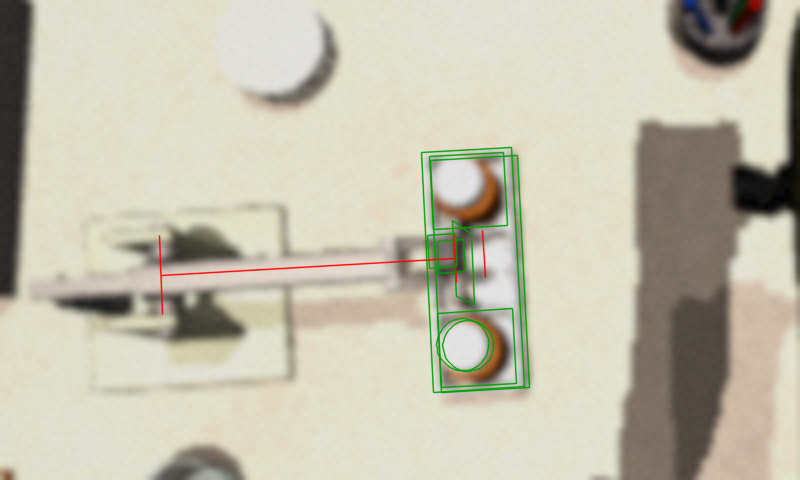

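View pics/u3.png

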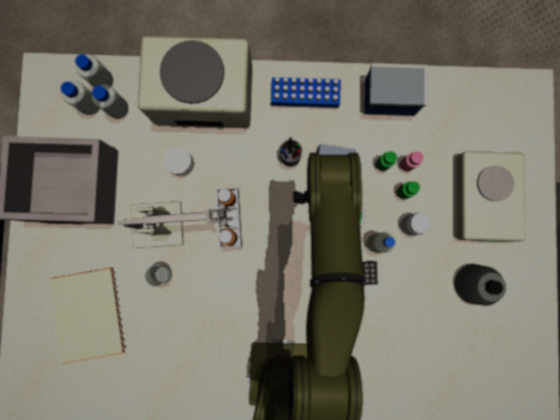

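```bash
python3 -c "
from bench import r
print(r.close_job())"
```

```text
the job is handed in; nothing more can be done
None
```

The job was handed in at about 32 s of the 72 s allowed. The amber bottle is in the carrier, and the carrier is hanging, let go, from the fork of the balance arm.

- **Bottle:** I gripped the loose amber bottle by its cap, set it upright in the empty well and let go. Pictures showed it standing like the other bottle and the carrier not visibly shifted.
- **Hanging:** I lifted the carrier by its grip, turned it about 93° and brought the bar in over the fork tips. I then went down until the vertical wrist force had dropped from about -6.6 N to about zero, meaning the arm bore the whole load. Last of all I opened the fingers in steps.
- **Last checks:**
  - Two views taken after backing off match a model of the carrier hanging level, with both bottles in it. The arm matches about 0.3 rad sunk, and the carrier is about 30–40 mm clear of the bench.
  - Pictures 0.4 s apart show no motion, the wrist force is near zero, and the gripper is well away from everything.
  - The bystanders I could see are where they were. The robot hid the timer and parts of the tip box and calculator in the last top view, so those I did not check directly.
- **Disagreements:**
  - The two cameras differed by several millimetres on the fork and carrier positions.
  - While the carrier was seated but still held, a sideways force of up to about 4 N came and went with small shifts. It dropped to zero once I let go.

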